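# Swing the slicing board home on its pin and lock it with the turn-catch

### The job

The wooden slicing board, back from the wash, lies askew on its steel station. Keep its slotted corner on the locating pin and push the opposite corner, so that the board swings round flat on the deck until it bears firmly on the rubber-tipped stop screw; then swing the turn-catch by its black knob behind the board's near edge until it grips the board against the stop. Do it by feel: press with no more than about one and a half kilograms, do not lift the board, leave the jar, tubs and shakers where they are, and let go at the end.

Things in the scene. Friction and masses are not known exactly. Their poses are not given: they have to be found in the camera images.
- station: Steel plate fixed to the table, 225 (x) x 294 (y) x 10 mm; origin at the centre of its underside; its x points away from the robot (within 0.2 rad). Its deck is 10 mm above the table; pin, stop and turn-catch stand on it. The board is home with its origin on the pin and its yaw equal to the station's within about 0.065 rad (just where depends on the stop screw).
- pin (a point): Axis of the upright steel locating pin at deck height (10 mm above the table), at the far right of the station; 12 mm diameter, standing 26 mm above the deck.
- board: Loose light-wood board, 150 x 220 x 18 mm, about 0.6 kg, flat on the deck. Origin: underside, in the slotted corner, on the pin's axis once seated. It covers x -126..+24, y -16..+204 mm, less a slot 14.5 mm wide that takes the pin (x -7..+7, y < 6 mm, open to -y). It starts 0.2 to 0.33 rad anticlockwise (from above) of the station, its left end too near the robot.
- push_corner (a point): The board's corner opposite the slot, half-way up its edge (board frame -126, +204 mm). Push the long edge x = -126 mm near this corner, towards the board's own +x; 1 to 4 N slide it round. The edge stands from 10 to 28 mm above the table.
- stop: Steel lug on the deck behind the board's far left, 22 x 34 x 22 mm, origin under its centre on the deck. A stiff screw with a 13 mm rubber tip, 10 mm above the deck, points from it to the robot and meets the board's far edge 180 mm left of the pin. Its tip stands 14 to 36 mm from the lug's origin, set anew each time and not reported: it must be felt. It hardly yields.
- catch (a joint): Angle of the turn-catch (rad): 0 with its arm along the station's -x (open, to the robot), growing anticlockwise from above; at 1.57 the arm lies along the station's -y, behind the board. It meets a board at home at about 1.4 to 2.0; travel ends at 2.1. Starts at -0.2 to 0.25. About 1.5 N at the knob turns it; it stays where it is left.
- catch_pivot (a point): The catch's turning axis, at deck height, at the near left of the station.
- catch_nose (a point): Axis of the catch's round nose (radius 8 mm, 13 to 26 mm above the table), 48 mm from the turning axis; the nose bears on the board's long near edge.
- catch_knob (a point): Centre of the catch's upright round black knob, right above the nose; 15 mm diameter, gripping part from 35 to 59 mm above the table (board's top is at 28 mm).
- honey_jar: Honey jar with dark lid, 65 mm diameter, 86 mm high, to the right of the station; leave alone. Origin under its centre.
- jam_a: Portion tub, 37 x 50 x 16 mm, right of the station; leave alone. Origin under its centre.
- jam_b: Second portion tub of that size, right of the station; leave alone. Origin under its centre.
- salt: Shaker, 44 mm diameter, 90 mm high, left of the station; leave alone. Origin under its centre.
- pepper: Second shaker of that size, left of the station; leave alone. Origin under its centre.

How it is judged (in metres and radians):
On the way, in this order (a step that is already met when the one before it is completed fails the run):
1. The board, its slot on the pin, is pushed firmly against the stop (more than 4 N) with the catch still open (contact force between board and stop above 4 N and horizontal distance between board and pin below 0.005 m and value of joint catch below 1 rad), for 0.2 s.
2. The catch is turned until it grips the board against the stop (more than 3 N on each) (contact force between board and catch above 3 N and contact force between board and stop above 3 N and horizontal distance between board and pin below 0.005 m and value of joint catch above 1.3 rad), for 0.2 s.
At the end, for the whole second after the job is handed in: The board lies flat and still on the deck, its slot within 5 mm of the pin, turned home to the stop (within 0.075 rad of the station), and the catch is closed behind its near edge, the nose within 2.5 mm of touching it (horizontal distance between board and pin below 0.005 m and angle between the x axis of board and the x axis of station, either way round below 0.075 rad and x of catch_nose in the frame of board above -0.1365 m and y of catch_nose in the frame of board below 0.2 m and value of joint catch above 1.3 rad and height (world z) of board below 0.0125 m and angle between board's own z axis and vertical below 0.03 rad and linear speed of board below 0.01 m/s and velocity of joint catch below 0.05 rad/s).
It fails at once if The board is forced against the stop (over 20 N) (contact force between board and stop above 20 N).
It fails at once if The catch is forced against the board (over 20 N) (contact force between board and catch above 20 N).
It fails at once if The board is lifted or tipped off the deck (height (world z) of board above 0.022 m or angle between board's own z axis and vertical above 0.12 rad).
It fails at once if The jar, a tub or a shaker is moved by more than 30 mm (distance of any of honey_jar, jam_a, jam_b, salt, pepper from where it was at the start of the episode above 0.03 m).
It also fails if it takes over 72 s, if anything falls off the work surface, if the arm or the gripper's body presses on something with over 40 N, if the wrist force passes 120 N, or if a joint passes its speed limit or range.

### The arm

A 7-joint arm with a two-finger parallel gripper is mounted at the origin on a cart in front of the work surface, level with it; the furniture and walls round the work are solid. World frame = base frame: x ahead of the robot, y to its left, z up, the work surface at z = 0. Lengths are in m, angles in degrees, forces in N, time in s.
With the tool pointing down it reaches from about 0.4 to 0.9 m from the base axis. Payload 5.5 kg.
Tool frame: the origin (TCP) lies at the very end of the fingers, on their centre line; the grasp point (between the pads) lies 19 mm behind it; z points along the fingers, y is the direction in which the jaws open and shut (so a half turn about z gives the same grasp; the last joint's range is limited). The gripper opens to 92 mm and grips with 3 to 60 N. Pads are 19 mm wide; open, the fingers measure 130 mm over their backs; the gripper's body (75 mm by 190 mm) begins 47 mm behind the grasp point.
Start: joints at [91.857, 28.699, -24.465, 88.831, 12.651, 65.22, -12.049], TCP at [0.149, -0.633, 0.197] pointing down, gripper open.
Joint ranges: [-164.97, 164.97], [-17.58, 116.51], [-87.97, 89.64], [11.32, 138.91], [-80.73, 260.73], [10.89, 115.49], [-147.41, 147.41]. Speed limits (degrees/s): [147.25, 147.25, 180, 180, 180, 180, 180].

### API

Orientations are given as [roll, pitch, yaw] about the fixed x, y, z axes, in that order (R = Rz(yaw) Ry(pitch) Rx(roll)).
In Python, from rig import get_obs, optics, arm gives the robot as it stands.
- The arm moves only by the tool send_rows, never from a script. Its argument "motion" is a list of rows, each an object with "delta_rot": the turn, a rotation vector about the tool's x, y, z in degrees, a list of three; "slide": the shift along the tool's x, y, z in mm, a list of three; "grip": the finger opening in mm, from 0 to 91.8. In form: [{"delta_rot": [ax, ay, az], "slide": [tx, ty, tz], "grip": grip}, ...]. A call has 1 to 8 rows; each row shifts and turns the commanded pose from where the row before left it, along the tool's axes as they then stand; what a row does not reach is not made up. A row lasts 1/12 s, in which the tool goes at most 41.7 mm and 7.16 degrees, less where a joint would pass 70% of its speed; a pose out of reach is approached as far as the arm can. A call with a gripper value outside its range is refused whole. The fingers move at their own pace and stop on an object; "grip_force" is the grip in N (left out, the last holds). Time passes only in rows, so rows that do not move let the fingers close. It gives the time, the measured TCP pose, the force and the opening at its end, in the units of the state.
- get_obs(): the state, without advancing time (a new reading comes with each control period).
- optics.get_image(name): name is "scene" or "top" or "wrist"; returns a dict with "frame" (420x560x3 uint8, red, green, blue), "fx", "fy", "cx", "cy" (pixels), "k1" (the pictures are not rectified: a ray, as slopes to the right and down, at radius r is drawn at 1 + k1 r^2 times it, then the intrinsics apply), "extrinsics" (4x4, takes a point from camera to world coordinates). Camera axes: x right, y down, z forward; pixel columns grow to the right and rows downward; lengths in m; the calibration is good to about 2 mm. A picture is of the moment at which its call begins. There is no depth.
- arm.sign_off(): hands the job in, once; it reports no verdict.
The state is a dict: "t": time; "q": joint angles; "qd": joint speeds; "joint_torque": joint torques, N m; "position": TCP position; "orientation": TCP orientation; "ft_force": force on the tool from outside, world axes, zero at the start; "torque": the same for the moment, N m; "gripper_width": opening from 0.0 (shut) to 1.0 (fully open).
Only numpy, scipy, OpenCV 4.12 (cv2) and the standard library are available. Lean on these libraries where they do the work, as an engineer would, in place of code of your own. Each camera call takes 0.05 s, during which the arm holds its last target.

## Working session

There is one attempt and no reset: what is moved stays moved. The work goes in short steps, Python scripts to look and compute and a tool call to move; the robot and the scene stay as the last step left them, time stands still between calls to the robot, and variables do not carry over. Pictures are saved under pics/ and viewed, and the job is handed in when it is done.

Besides the shell and the picture viewer there is one more tool, called after "Emit:" as name([rows], argument=value, ...), one row to a line, values as JSON. send_rows: Moves the arm, as the interface text tells. Its arguments: {"type":"object","properties":{"motion":{"type":"array","items":{"type":"object","properties":{"delta_rot":{"type":"array","items":{"type":"number"}},"slide":{"type":"array","items":{"type":"number"}},"grip":{"type":"number"}}}},"grip_force":{"type":"number"}},"required":["motion"]}

```bash
ls; mkdir -p pics; python3 - <<'E'
from rig import get_obs, optics, arm
import cv2
o=get_obs()
print({k:(v if not hasattr(v,'round') else v) for k,v in o.items()})
for n in("scene","top","wrist"):
    d=optics.get_image(n)
    cv2.imwrite(f"pics/{n}0.png",d["frame"][:,:,::-1])
    print(n,d["fx"],d["cx"],d["cy"],d["k1"],d["extrinsics"])
E
```

```text
pics
{'t': 0.0, 'q': array([ 91.85639423,  28.75566796, -24.45059473,  88.89209095,
        12.65097112,  65.21955927, -12.0490274 ]), 'qd': array([ 0.01764401,  0.00175873, -0.00152361,  0.00575103,  0.14844782,
       -0.06312139, -0.03414277]), 'joint_torque': array([ 3.34465003e-04, -5.66590440e+01, -5.81611142e+00, -2.79103410e+01,
       -6.87187258e-02,  3.11235781e-02,  1.98437328e-04]), 'position': array([ 0.14844568, -0.63203013,  0.19544933]), 'orientation': array([-1.79885949e+02, -2.94027825e-03,  1.32250038e+01]), 'ft_force': array([ 0.43503179, -0.08653556, -0.13407177]), 'torque': array([ 0.00753452, -0.0139244 ,  0.00704315]), 'gripper_width': 0.9987638355993231}
scene 382.7803532717523 281.6682002390279 205.2576418198498 0.009843950872024726 [[ 0.63093509 -0.57082158  0.52543662  0.08800131]
 [-0.77583118 -0.46191478  0.42979148 -0.34729119]
 [-0.00262731 -0.67882064 -0.73429942  0.73146184]
 [ 0.          0.          0.          1.        ]]
top 488.3669292415155 278.50738302202063 210.72794452796867 0.03457800478856674 [[-0.02083248 -0.99796564  0.06025435  0.48719732]
 [-0.99977415  0.02104765  0.00293859  0.05326777]
 [-0.00420082 -0.06017952 -0.99817873  1.32125992]
 [ 0.          0.          0.          1.        ]]
wrist 327.9052325187853 283.7875741879919 206.15407763308656 -0.07928688414774081 [[ 0.22815164 -0.92829521 -0.29362361  0.22838688]
 [-0.9736235  -0.21815668 -0.06682024 -0.61555054]
 [-0.00202704  0.301124   -0.95358284  0.38355945]
 [ 0.          0.          0.          1.        ]]
```

View pics/scene0.png

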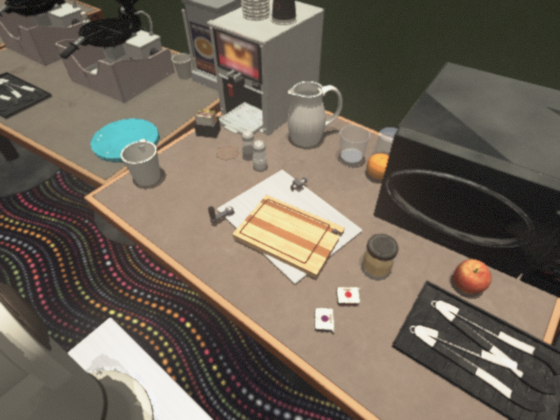

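View pics/top0.png

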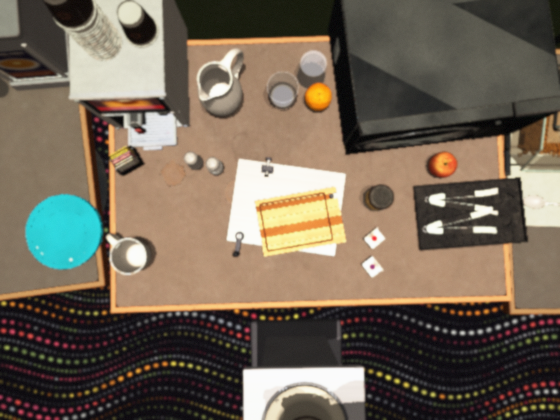

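The top view shows the station at about (287,207), the board over it, the pin near (332,196), the stop at (267,168) and the catch knob at (239,238). I'll zoom in and measure.

```bash
cat > h.py <<'E'
import numpy as np, cv2
from rig import get_obs, optics, arm
def K(d): return np.array([[d["fx"],0,d["cx"]],[0,d["fy"],d["cy"]],[0,0,1]])
def ray(d,uv):
    xd=np.array([(uv[0]-d["cx"])/d["fx"],(uv[1]-d["cy"])/d["fy"]])
    x=cv2.undistortPoints(np.array([[uv]],float),K(d),np.array([d["k1"],0,0,0.]))[0,0]
    E=np.array(d["extrinsics"]); return E[:3,3],E[:3,:3]@np.array([x[0],x[1],1])
def onz(d,uv,z):
    o,r=ray(d,uv); return o+r*(z-o[2])/r[2]
def proj(d,P):
    E=np.array(d["extrinsics"]);p=E[:3,:3].T@(np.array(P)-E[:3,3]);x=p[:2]/p[2]
    x=x*(1+d["k1"]*(x@x)); return np.array([d["fx"]*x[0]+d["cx"],d["fy"]*x[1]+d["cy"]])
E
python3 - <<'E'
from h import *
d=optics.get_image("top");f=d["frame"][:,:,::-1]
c=f[145:265,215:365];cv2.imwrite("pics/topc.png",cv2.resize(c,None,fx=5,fy=5,interpolation=cv2.INTER_CUBIC))
h=cv2.cvtColor(f.copy(),cv2.COLOR_BGR2HSV)
m=((h[...,1]>80)&(h[...,2]>130)).astype(np.uint8);m[:145]=0;m[270:]=0;m[:,:230]=0;m[:,362:]=0
m=cv2.morphologyEx(m,cv2.MORPH_OPEN,np.ones((3,3)))
cs=max(cv2.findContours(m,0,2)[0],key=cv2.contourArea)
r=cv2.minAreaRect(cs);b=cv2.boxPoints(r);print("board",r)
for p in b: print(p,onz(d,p,.028)[:2])
w=((h[...,1]<40)&(h[...,2]>190)).astype(np.uint8)
w[:145]=0;w[270:]=0;w[:,:215]=0;w[:,355:]=0
w=w|m
w=cv2.morphologyEx(w,cv2.MORPH_OPEN,np.ones((3,3)))
cs=max(cv2.findContours(w,0,2)[0],key=cv2.contourArea)
r=cv2.minAreaRect(cs);print(r)
for p in cv2.boxPoints(r): print(p,onz(d,p,.01)[:2])
E
```

```text
board ((295.5, 207.0), (124.0, 131.0), 90.0)
[230. 145.] [0.74398239 0.18304983]
[361. 145.] [ 0.7362931  -0.16666407]
[361. 269.] [ 0.40729029 -0.15649853]
[230. 269.] [0.41428545 0.18796656]
((294.0, 207.0), (124.0, 134.0), 90.0)
[227. 145.] [0.74772466 0.19298324]
[361. 145.] [ 0.73976009 -0.16972515]
[361. 269.] [ 0.40617812 -0.15941812]
[227. 269.] [0.41344217 0.19784592]
```

View pics/topc.png

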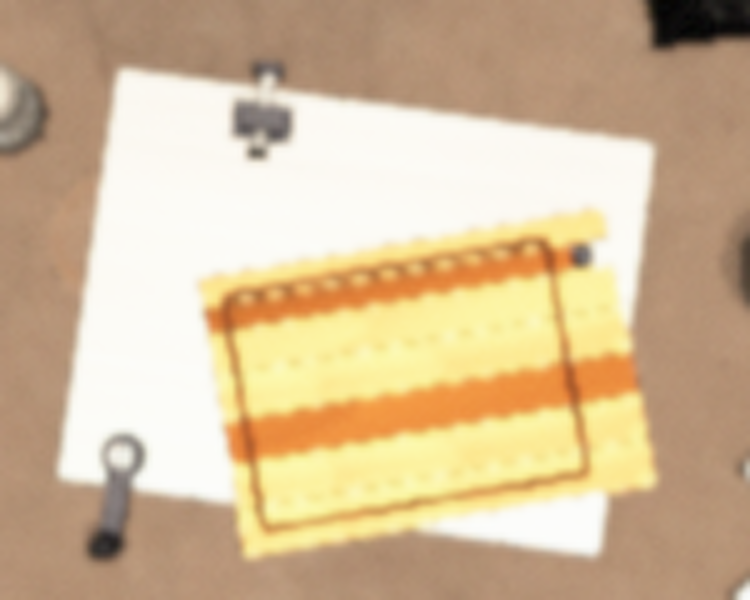

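The crop (5x, offset 215,145) shows these positions:

| Feature | Crop pixel |
|---|---|
| Pin | (582,255) |
| Knob | (105,543) |
| Pivot | (123,455) |
| Stop tip | (258,155) |
| Board corner to push | (245,557) |

```bash
python3 - <<'E'
from h import *
d=optics.get_image("top");s=optics.get_image("scene")
P=lambda u,v,z:onz(d,(215+(u+.5)/5-.5,145+(v+.5)/5-.5),z)
st=[P(118,68,.01),P(655,145,.01),P(600,555,.01),P(58,478,.01)]
bd=[P(198,283,.028),P(605,207,.028),P(657,487,.028),P(245,557,.028)]
for n,q in(("st",st),("bd",bd)):
    print(n,[x[:2].round(4) for x in q],[round(np.linalg.norm(q[i]-q[(i+1)%4]),4) for i in range(4)],
     "yaws",[round(np.degrees(np.arctan2(*( (a-b)[:2][::-1]))),2) for a,b in((q[0],q[3]),(q[1],q[2]))],[round(np.degrees(np.arctan2(*((a-b)[:2][::-1])))-90,2) for a,b in((q[0],q[1]),(q[3],q[2]))])
for n,u,v,z in(("pin",582,255,.036),("knob",105,543,.059),("piv",123,455,.03),("tip",258,155,.025),("lug",263,120,.032)):
    p=P(u,v,z);print(n,p.round(4),proj(s,p).round(1))
f=s["frame"][:,:,::-1]
cv2.imwrite("pics/sc.png",cv2.resize(f[160:280,200:365],None,fx=4.8,fy=4.8,interpolation=cv2.INTER_CUBIC))
E
```

```text
st [array([0.7111, 0.1632]), array([ 0.6629, -0.126 ]), array([ 0.4431, -0.0902]), array([0.4902, 0.1989])] [np.float64(0.2932), np.float64(0.2227), np.float64(0.2929), np.float64(0.2237)] yaws [np.float64(-9.18), np.float64(-9.24)] [np.float64(-9.46), np.float64(-9.25)]
bd [array([0.592 , 0.1211]), array([ 0.6279, -0.096 ]), array([ 0.4788, -0.1193]), array([0.4465, 0.0989])] [np.float64(0.2201), np.float64(0.1509), np.float64(0.2206), np.float64(0.1472)] yaws [np.float64(8.68), np.float64(8.87)] [np.float64(9.39), np.float64(8.44)]
pin [ 0.6018 -0.0823  0.036 ] [333.2 229.4]
knob [0.4562 0.1697 0.059 ] [211.3 208.4]
piv [0.5015 0.1622 0.03  ] [228.3 207.2]
tip [0.6601 0.088  0.025 ] [291.2 187. ]
lug [0.6778 0.0848 0.032 ] [296.4 182. ]
```

View pics/sc.png

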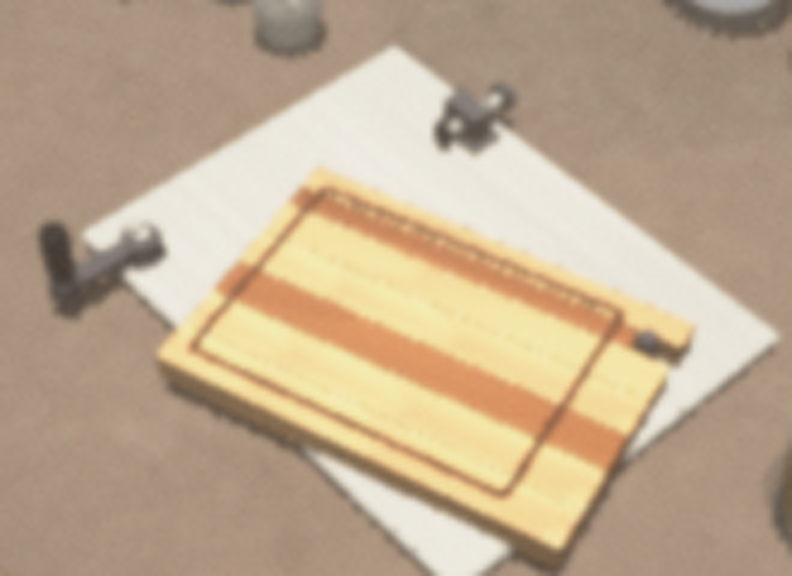

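Measured geometry checks out: the station is 293x223 mm at yaw about -9.3°, and the board is 220x149 mm at yaw about +8.8° with its push corner where predicted. I'll write a helper that turns targets into tool rows, then start the arc across.

```bash
cat >> h.py <<'E'
from scipy.spatial.transform import Rotation as Ro
def st():
    o=get_obs();print("t%.2f"%o["t"],"p",(o["position"]*1000).round(1),"rpy",o["orientation"].round(1),"F",o["ft_force"].round(2),"T",o["torque"].round(2),"q",o["q"].round(0),"g",round(o["gripper_width"],3));return o
def plan(wps,yaw_end=None,n=8,start=None):
    """rows to target xyz(mm), yaw; tool down"""
    o=get_obs();p=o["position"]*1000 if start is None else np.array(start[:3],float);y=o["orientation"][2] if start is None else start[3]
    for tgt,ye,n in wps:
        d=(np.array(tgt)-p)/n;dy=((ye-y+180)%360-180)/n
        for i in range(n):
            R=Ro.from_euler("xyz",[180,0,y],degrees=True).as_matrix()
            print([float(v) for v in (R.T@d).round(1)],"rz",round(-dy,2))
            y+=dy
        p=np.array(tgt,float)
E
python3 - <<'E'
from h import *
st()
plan([((330,-430,200),48,8),((430,-220,200),75,7),((440,-40,200),90,6),((418,80,200),100,5)])
E
```

```text
t0.30 p [ 148.6 -632.5  196.2] rpy [-180.    -0.    13.2] F [ 0.45  0.08 -0.27] T [-0.02  0.04  0.  ] q [ 92.  29. -24.  89.  13.  65. -12.] g 1.003
[27.9, -19.5, -0.5] rz -4.35
[29.3, -17.3, -0.5] rz -4.35
[30.5, -15.0, -0.5] rz -4.35
[31.5, -12.7, -0.5] rz -4.35
[32.4, -10.2, -0.5] rz -4.35
[33.1, -7.8, -0.5] rz -4.35
[33.6, -5.2, -0.5] rz -4.35
[33.9, -2.7, -0.5] rz -4.35
[31.9, -9.5, -0.0] rz -3.86
[32.4, -7.3, -0.0] rz -3.86
[32.8, -5.1, -0.0] rz -3.86
[33.1, -2.9, -0.0] rz -3.86
[33.2, -0.6, -0.0] rz -3.86
[33.2, 1.6, 0.0] rz -3.86
[33.0, 3.8, 0.0] rz -3.86
[29.4, -6.2, -0.0] rz -2.5
[29.6, -4.9, -0.0] rz -2.5
[29.8, -3.6, -0.0] rz -2.5
[30.0, -2.3, -0.0] rz -2.5
[30.0, -1.0, -0.0] rz -2.5
[30.0, 0.4, 0.0] rz -2.5
[24.0, -4.4, -0.0] rz -2.0
[24.1, -3.6, -0.0] rz -2.0
[24.2, -2.7, -0.0] rz -2.0
[24.3, -1.9, -0.0] rz -2.0
[24.4, -1.0, -0.0] rz -2.0
```

Emit:
send_rows([
  {"slide":[28,-19.5,0],"delta_rot":[0,0,-4.35],"grip":0},
  {"slide":[29,-17.5,0],"delta_rot":[0,0,-4.35],"grip":0},
  {"slide":[30.5,-15,0],"delta_rot":[0,0,-4.35],"grip":0},
  {"slide":[31.5,-12.5,0],"delta_rot":[0,0,-4.35],"grip":0},
  {"slide":[32.5,-10,0],"delta_rot":[0,0,-4.35],"grip":0},
  {"slide":[33,-8,0],"delta_rot":[0,0,-4.35],"grip":0},
  {"slide":[33.5,-5,0],"delta_rot":[0,0,-4.35],"grip":0},
  {"slide":[34,-2.5,0],"delta_rot":[0,0,-4.35],"grip":0},
], grip_force=20)

```text
t: 0.97
position: [0.331, -0.4292, 0.1967]
orientation: [180.0, 0.0, 48.2]
ft_force: [0.1, -0.4, 0.5]
gripper_width: 0.467
```

Tracking is good, so I'll continue.

Emit:
send_rows([
  {"slide":[32,-9.5,0],"delta_rot":[0,0,-3.86],"grip":0},
  {"slide":[32.5,-7.5,0],"delta_rot":[0,0,-3.86],"grip":0},
  {"slide":[33,-5,0],"delta_rot":[0,0,-3.86],"grip":0},
  {"slide":[33,-3,0],"delta_rot":[0,0,-3.86],"grip":0},
  {"slide":[33,-0.5,0],"delta_rot":[0,0,-3.86],"grip":0},
  {"slide":[33,1.5,0],"delta_rot":[0,0,-3.86],"grip":0},
  {"slide":[33,4,0],"delta_rot":[0,0,-3.86],"grip":0},
])

```text
t: 1.55
position: [0.4305, -0.2192, 0.1968]
orientation: [180.0, 0.0, 75.2]
ft_force: [0.3, 0.2, 0.8]
gripper_width: 0.012
```

```bash
python3 - <<'E'
from h import *
st()
plan([((430,-40,150),90,6),((418,78,100),90,5)])
E
```

```text
t1.55 p [ 430.5 -219.2  196.8] rpy [180.    0.   75.2] F [0.34 0.16 0.78] T [-0.07 -0.13 -0.03] q [ 67.  15. -50. 112.  14.  59.  -4.] g 0.012
[28.9, -7.7, 7.8] rz -2.46
[29.2, -6.4, 7.8] rz -2.46
[29.4, -5.2, 7.8] rz -2.46
[29.6, -3.9, 7.8] rz -2.46
[29.7, -2.6, 7.8] rz -2.46
[29.8, -1.4, 7.8] rz -2.46
[23.6, -2.4, 10.0] rz -0.0
[23.6, -2.4, 10.0] rz -0.0
[23.6, -2.4, 10.0] rz -0.0
[23.6, -2.4, 10.0] rz -0.0
[23.6, -2.4, 10.0] rz -0.0
```

Emit:
send_rows([
  {"slide":[29,-7.5,8],"delta_rot":[0,0,-2.46],"grip":0},
  {"slide":[29,-6.5,8],"delta_rot":[0,0,-2.46],"grip":0},
  {"slide":[29.5,-5,8],"delta_rot":[0,0,-2.46],"grip":0},
  {"slide":[29.5,-4,8],"delta_rot":[0,0,-2.46],"grip":0},
  {"slide":[29.5,-2.5,8],"delta_rot":[0,0,-2.46],"grip":0},
  {"slide":[30,-1.5,8],"delta_rot":[0,0,-2.46],"grip":0},
])

```text
t: 2.05
position: [0.4304, -0.0404, 0.1484]
orientation: [180.0, 0.0, 89.9]
ft_force: [0.0, -0.3, 0.5]
gripper_width: 0.006
```

```bash
python3 - <<'E'
from h import *
st()
plan([((418,80,100),90,5)])
E
```

```text
t2.05 p [430.4 -40.4 148.4] rpy [180.    0.   89.9] F [ 0.   -0.26  0.5 ] T [-0.04 -0.17  0.  ] q [ 53.  15. -57. 121.  16.  52. -14.] g 0.006
[24.1, -2.5, 9.7] rz -0.02
[24.1, -2.5, 9.7] rz -0.02
[24.1, -2.5, 9.7] rz -0.02
[24.1, -2.5, 9.7] rz -0.02
[24.1, -2.5, 9.7] rz -0.02
```

Emit:
send_rows([
  {"slide":[24,-2.5,9],"grip":0,"delta_rot":[0,0,0]},
  {"slide":[24,-2.5,9],"grip":0,"delta_rot":[0,0,0]},
  {"slide":[24,-2.5,9],"grip":0,"delta_rot":[0,0,0]},
  {"slide":[24,-2.5,9],"grip":0,"delta_rot":[0,0,0]},
  {"slide":[24,-2.5,9],"grip":0,"delta_rot":[0,0,0]},
  {"slide":[0,0,0],"grip":0,"delta_rot":[0,0,0]},
])

```text
t: 2.55
position: [0.417, 0.0835, 0.1029]
orientation: [-180.0, -0.1, 90.2]
ft_force: [-0.8, 0.6, 0.1]
gripper_width: 0.003
```

```bash
python3 - <<'E'
from h import *
o=st()
for n in("scene","wrist"):
    d=optics.get_image(n);print(proj(d,o["position"]).round(0),proj(d,[.4465,.0995,.028]).round(0))
    cv2.imwrite(f"pics/{n}1.png",d["frame"][:,:,::-1])
E
```

```text
t2.55 p [417.   83.5 102.9] rpy [-1.80e+02 -1.00e-01  9.02e+01] F [-0.82  0.63  0.15] T [-0.05 -0.08  0.02] q [ 34.  20. -56. 124.  23.  47. -36.] g 0.003
[223. 224.] [231. 234.]
[283. 234.] [319. 182.]
```

View pics/wrist1.png

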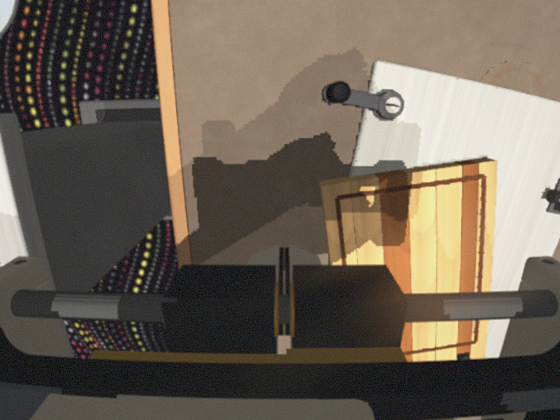

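View pics/scene1.png

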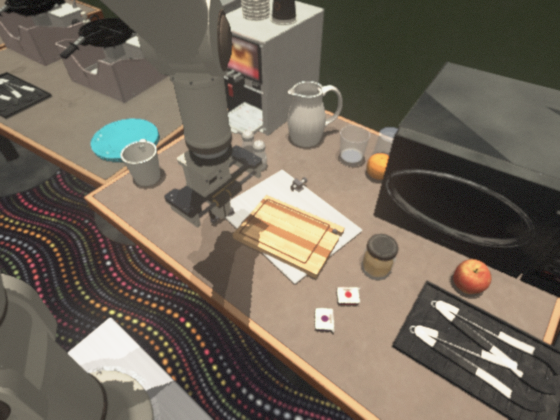

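The wrist view puts the board corner at (321,182) against a predicted (319,182). The knob is at (337,93) and the pivot at (391,104). I'll check those against the top-view measurement and then descend.

```bash
python3 - <<'E'
from h import *
d=optics.get_image("wrist")
print("knob",onz(d,(336.5,92),.059).round(4),"piv",onz(d,(391,104),.03).round(4),onz(d,(321,182),.028).round(4))
k=onz(d,(336.5,92),.059);
for z in(.026,.03,.034):
  p=onz(d,(391,104),z);print(z,np.linalg.norm((k-p)[:2]))
plan([((417,83,17),90,4)])
E
```

```text
knob [0.4537 0.1673 0.059 ] piv [0.5009 0.1598 0.03  ] [0.4487 0.0973 0.028 ]
0.026 0.0490246860112712
0.03 0.047771282759033015
0.034 0.04651871178963063
[1.1, -0.4, 21.7] rz -0.03
[1.1, -0.4, 21.7] rz -0.03
[1.1, -0.4, 21.7] rz -0.03
[1.1, -0.4, 21.7] rz -0.03
```

Emit:
send_rows([
  {"slide":[0,0,25],"grip":0,"delta_rot":[0,0,0]},
  {"slide":[0,0,25],"grip":0,"delta_rot":[0,0,0]},
  {"slide":[0,0,20],"grip":0,"delta_rot":[0,0,0]},
  {"slide":[0,0,10],"grip":0,"delta_rot":[0,0,0]},
  {"slide":[0,0,5],"grip":0,"delta_rot":[0,0,0]},
  {"slide":[0,0,0],"grip":0,"delta_rot":[0,0,0]},
])

```text
t: 3.2
position: [0.4181, 0.0773, 0.018]
orientation: [-179.9, 0.0, 89.7]
ft_force: [-0.1, 0.1, 0.4]
gripper_width: 0.004
```

Now at the edge, z = 18 mm. I'll push along +x (tool +y) with a little drift to +y.

Emit:
send_rows([
  {"slide":[1,4,0],"grip":0,"delta_rot":[0,0,0]},
  {"slide":[1,4,0],"grip":0,"delta_rot":[0,0,0]},
  {"slide":[1,3,0],"grip":0,"delta_rot":[0,0,0]},
  {"slide":[1,3,0],"grip":0,"delta_rot":[0,0,0]},
  {"slide":[1,3,0],"grip":0,"delta_rot":[0,0,0]},
  {"slide":[1,3,0],"grip":0,"delta_rot":[0,0,0]},
])

```text
t: 3.7
position: [0.439, 0.0846, 0.0188]
orientation: [180.0, -0.0, 89.8]
ft_force: [0.1, -0.6, -1.0]
gripper_width: 0.004
```

Emit:
send_rows([
  {"slide":[1,3,0],"grip":0,"delta_rot":[0,0,0]},
  {"slide":[1,3,0],"grip":0,"delta_rot":[0,0,0]},
  {"slide":[1,3,0],"grip":0,"delta_rot":[0,0,0]},
  {"slide":[1,3,0],"grip":0,"delta_rot":[0,0,0]},
])

```text
t: 4.03
position: [0.4506, 0.0886, 0.0185]
orientation: [-180.0, -0.0, 89.8]
ft_force: [0.1, 1.0, -0.1]
gripper_width: 0.006
```

Emit:
send_rows([
  {"slide":[0.5,2,0],"grip":0,"delta_rot":[0,0,0]},
  {"slide":[0.5,2,0],"grip":0,"delta_rot":[0,0,0]},
])

```text
t: 4.2
position: [0.4546, 0.0896, 0.0185]
orientation: [-180.0, -0.0, 89.8]
ft_force: [-0.6, -0.1, -0.4]
gripper_width: 0.004
```

```bash
python3 - <<'E'
from h import *
st();st()
for n in("scene","wrist"):
    d=optics.get_image(n)
    cv2.imwrite(f"pics/{n}2.png",d["frame"][:,:,::-1])
    if n=="scene": cv2.imwrite("pics/sc2.png",cv2.resize(d["frame"][160:280,190:355,::-1],None,fx=4.8,fy=4.8,interpolation=cv2.INTER_CUBIC))
st()
E
```

```text
t4.20 p [454.6  89.6  18.5] rpy [-180.    -0.    89.8] F [-0.59 -0.05 -0.43] T [ 0.03 -0.14  0.  ] q [ 23.  32. -45. 122.  36.  40. -46.] g 0.004
t4.20 p [454.6  89.6  18.5] rpy [-180.    -0.    89.8] F [-0.59 -0.05 -0.43] T [ 0.03 -0.14  0.  ] q [ 23.  32. -45. 122.  36.  40. -46.] g 0.004
t4.30 p [454.7  89.6  18.5] rpy [180.   -0.   89.8] F [-0.04  0.67 -0.32] T [-0.01 -0.11  0.03] q [ 23.  32. -45. 122.  36.  40. -46.] g 0.002
```

View pics/wrist2.png

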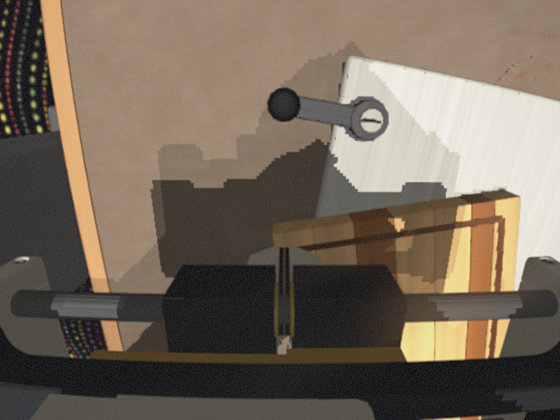

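View pics/sc2.png

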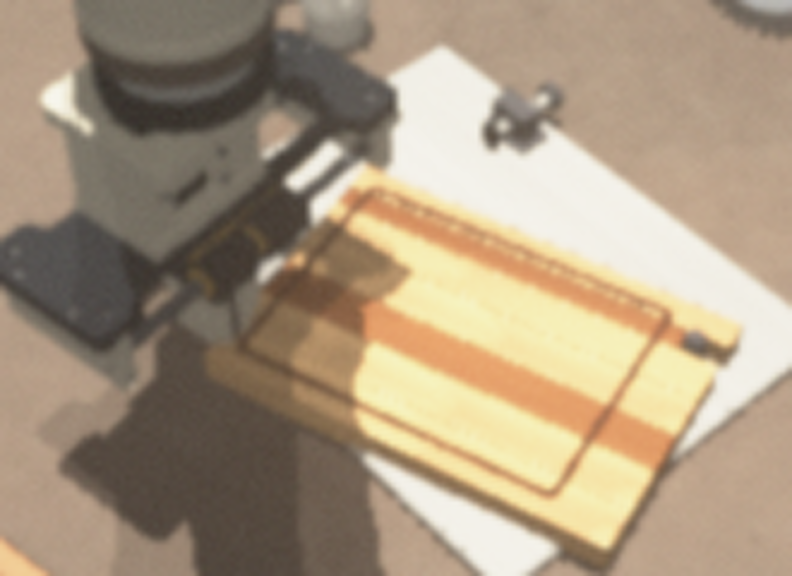

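```bash
python3 - <<'E'
from h import *
d=optics.get_image("wrist");o=st()
print("corner",onz(d,(273,225),.028).round(4),"tcp px",proj(d,o["position"]).round(0), "far corner",onz(d,(519,193),.028).round(4))
print(proj(d,[.4487,.0973,.028]),np.array(d["extrinsics"])[:3,3])
print("knob",onz(d,(284,104),.059).round(4),"piv",onz(d,(371,119),.03).round(4))
E
```

```text
t4.35 p [454.4  89.5  18.5] rpy [-180.    -0.    89.8] F [ 0.3  -0.23  0.06] T [ 0.01 -0.1   0.02] q [ 23.  32. -45. 122.  36.  40. -46.] g 0.006
corner [0.4485 0.1019 0.028 ] tcp px [283. 238.] far corner [0.5937 0.1209 0.028 ]
[273.42931924 232.30074944] [0.45490847 0.16975067 0.20652548]
knob [0.4551 0.1695 0.059 ] piv [0.501  0.1619 0.03  ]
```

```bash
python3 - <<'E'
from h import *
d=optics.get_image("wrist");f=d["frame"][:,:,::-1]
cv2.imwrite("pics/w3.png",cv2.resize(f[205:275,235:335],None,fx=7,fy=7,interpolation=cv2.INTER_CUBIC))
E
```

```text
(no output)
```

View pics/w3.png

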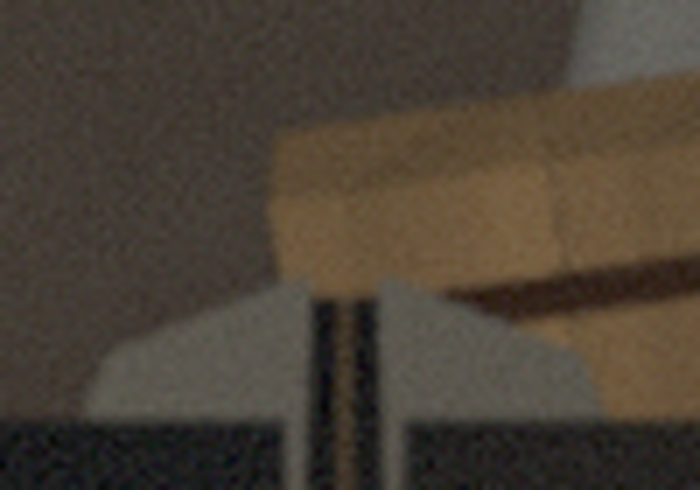

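```bash
python3 - <<'E'
from h import *
o=st();p=o["position"]
for n in("scene","wrist"):
    d=optics.get_image(n)
    for z in(.0185,.025,.03,.035,.04): print(n,z,proj(d,[p[0],p[1],z]).round(1))
    if n=="scene":cv2.imwrite("pics/s4.png",cv2.resize(d["frame"][200:260,200:280,::-1],None,fx=9,fy=9,interpolation=cv2.INTER_CUBIC))
E
```

```text
t4.40 p [454.2  89.4  18.5] rpy [-180.     0.    89.8] F [0.67 0.52 0.33] T [ 0.   -0.16 -0.01] q [ 23.  32. -45. 122.  36.  40. -46.] g 0.001
scene 0.0185 [236.8 236.3]
scene 0.025 [236.6 234.6]
scene 0.03 [236.4 233.2]
scene 0.035 [236.2 231.9]
scene 0.04 [236.  230.5]
wrist 0.0185 [283.9 238. ]
wrist 0.025 [283.9 242.3]
wrist 0.03 [283.9 245.7]
wrist 0.035 [283.9 249.3]
wrist 0.04 [283.9 253.2]
```

View pics/s4.png

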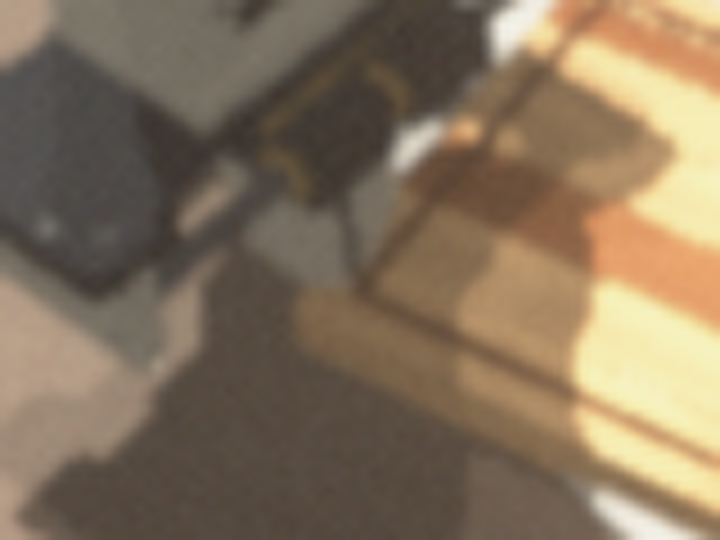

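The board hasn't moved and there is no force. In both views the closed fingertips sit above the board top, so their true end is about 12-15 mm above the reported TCP. I'll back off and feel downward on the bare table to calibrate height.

Emit:
send_rows([
  {"slide":[0,0,-5],"grip":0,"delta_rot":[0,0,0]},
  {"slide":[0,-12,0],"grip":0,"delta_rot":[0,0,0]},
  {"slide":[0,-12,0],"grip":0,"delta_rot":[0,0,0]},
  {"slide":[0,-12,0],"grip":0,"delta_rot":[0,0,0]},
  {"slide":[0,0,5],"grip":0,"delta_rot":[0,0,0]},
  {"slide":[0,0,3],"grip":0,"delta_rot":[0,0,0]},
  {"slide":[0,0,3],"grip":0,"delta_rot":[0,0,0]},
  {"slide":[0,0,0],"grip":0,"delta_rot":[0,0,0]},
])

```text
t: 5.17
position: [0.419, 0.0896, 0.0121]
orientation: [-180.0, -0.0, 89.8]
ft_force: [-0.2, 0.9, 0.7]
gripper_width: -0.001
```

```bash
python3 - <<'E'
from h import *
o=st();p=o["position"]
for n in("wrist","scene"):
    d=optics.get_image(n)
    for z in(0,.0125,.02,.03): print(n,z,proj(d,[p[0],p[1],z]).round(1))
    f=d["frame"][:,:,::-1];r=(205,235,100) if n=="wrist" else(205,200,80)
    cv2.imwrite(f"pics/{n}5.png",cv2.resize(f[r[0]:r[0]+70,r[1]:r[1]+100],None,fx=7,fy=7,interpolation=cv2.INTER_CUBIC))
E
```

```text
t5.17 p [419.   89.6  12.1] rpy [-180.    -0.    89.8] F [-0.21  0.9   0.66] T [-0.03 -0.13  0.03] q [ 23.  30. -45. 126.  36.  37. -48.] g -0.001
wrist 0 [283.7 230.8]
wrist 0.0125 [283.8 238.3]
wrist 0.02 [283.8 243.2]
wrist 0.03 [283.8 250.4]
scene 0 [227.1 250.3]
scene 0.0125 [226.5 247.1]
scene 0.02 [226.1 245.2]
scene 0.03 [225.7 242.6]
```

View pics/wrist5.png

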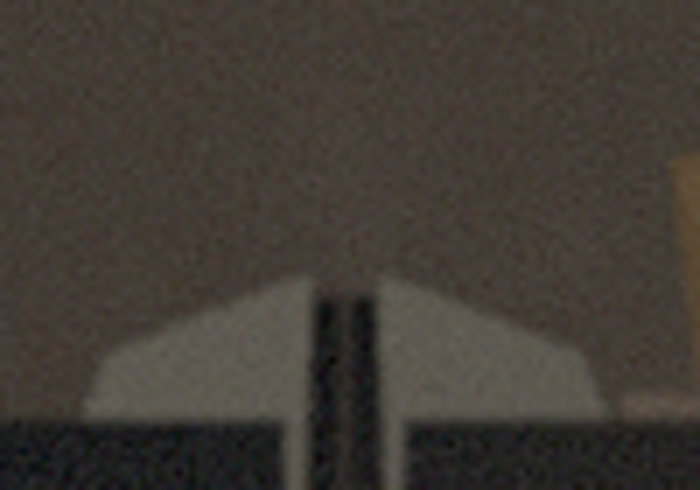

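View pics/scene5.png

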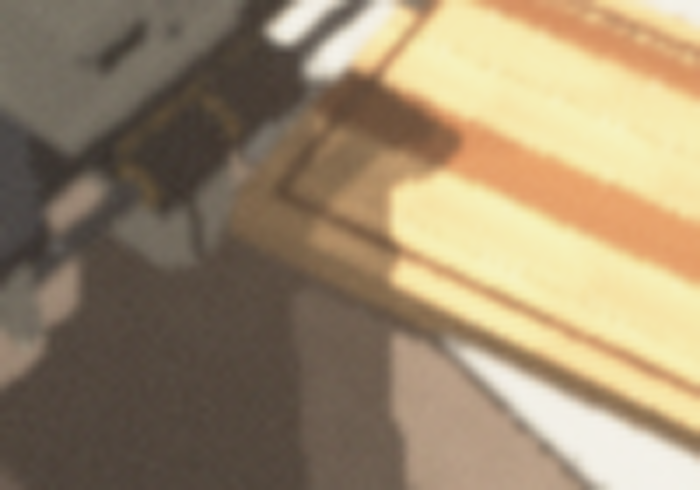

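Both views again put the tip about 15-17 mm above the reported z. I'll go down in small steps, watching the force.

Emit:
send_rows([
  {"slide":[0,0,2],"grip":0,"delta_rot":[0,0,0]},
  {"slide":[0,0,2],"grip":0,"delta_rot":[0,0,0]},
  {"slide":[0,0,2],"grip":0,"delta_rot":[0,0,0]},
  {"slide":[0,0,0],"grip":0,"delta_rot":[0,0,0]},
])

```text
t: 5.6
position: [0.4182, 0.0895, 0.0062]
orientation: [-180.0, 0.0, 89.8]
ft_force: [0.2, 0.4, 0.2]
gripper_width: 0.006
```

Emit:
send_rows([
  {"slide":[0,0,2],"grip":0,"delta_rot":[0,0,0]},
  {"slide":[0,0,2],"grip":0,"delta_rot":[0,0,0]},
  {"slide":[0,0,0],"grip":0,"delta_rot":[0,0,0]},
])

```text
t: 5.85
position: [0.4181, 0.0895, 0.0022]
orientation: [-180.0, 0.0, 89.8]
ft_force: [-0.4, -0.3, 0.1]
gripper_width: 0.008
```

Emit:
send_rows([
  {"slide":[0,0,2],"grip":0,"delta_rot":[0,0,0]},
  {"slide":[0,0,2],"grip":0,"delta_rot":[0,0,0]},
  {"slide":[0,0,0],"grip":0,"delta_rot":[0,0,0]},
])

```text
t: 6.1
position: [0.4181, 0.0895, -0.0018]
orientation: [-180.0, 0.0, 89.8]
ft_force: [0.2, 0.1, -0.6]
gripper_width: 0.007
```

```bash
python3 - <<'E'
from h import *
o=st();p=o["position"]
d=optics.get_image("scene")
for z in(0,.01,.015,.02,.03): print(z,proj(d,[p[0],p[1],z]).round(1))
f=d["frame"][:,:,::-1]
cv2.imwrite(f"pics/s6.png",cv2.resize(f[205:275,190:290],None,fx=7,fy=7,interpolation=cv2.INTER_CUBIC))
E
```

```text
t6.10 p [418.1  89.5  -1.8] rpy [-180.     0.    89.8] F [ 0.21  0.1  -0.59] T [ 0.   -0.09  0.07] q [ 22.  31. -44. 127.  38.  36. -50.] g 0.007
0 [226.8 250.6]
0.01 [226.4 248. ]
0.015 [226.1 246.7]
0.02 [225.9 245.4]
0.03 [225.4 242.8]
```

View pics/s6.png

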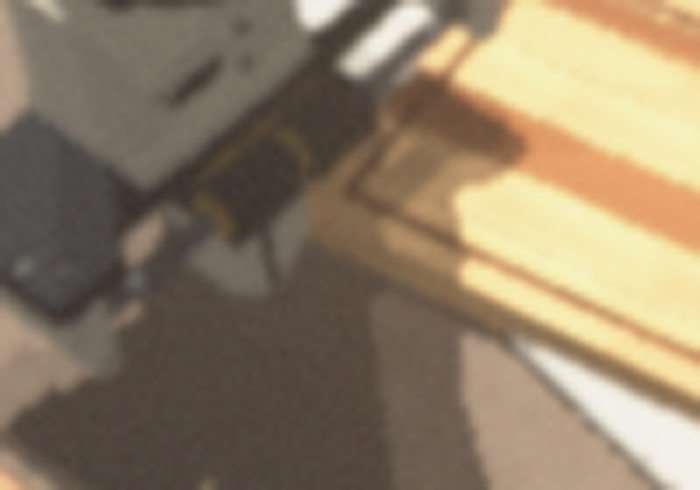

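No contact at a reported -1.8 mm, so the offset is real; the tip looks to be at about 15 mm. I'll find the exact offset by touching the table gently.

Emit:
send_rows([
  {"slide":[0,0,2],"grip":0,"delta_rot":[0,0,0]},
  {"slide":[0,0,2],"grip":0,"delta_rot":[0,0,0]},
  {"slide":[0,0,2],"grip":0,"delta_rot":[0,0,0]},
  {"slide":[0,0,0],"grip":0,"delta_rot":[0,0,0]},
])

```text
t: 6.48
position: [0.4181, 0.0895, -0.0078]
orientation: [-180.0, 0.0, 89.8]
ft_force: [0.1, 0.3, 0.1]
gripper_width: 0.003
```

Emit:
send_rows([
  {"slide":[0,0,1],"grip":0,"delta_rot":[0,0,0]},
  {"slide":[0,0,1],"grip":0,"delta_rot":[0,0,0]},
  {"slide":[0,0,0],"grip":0,"delta_rot":[0,0,0]},
])

```text
t: 6.73
position: [0.4183, 0.0896, -0.0096]
orientation: [-180.0, 0.0, 89.8]
ft_force: [0.6, -0.2, -0.4]
gripper_width: 0.003
```

Emit:
send_rows([
  {"slide":[0,0,1],"grip":0,"delta_rot":[0,0,0]},
  {"slide":[0,0,1],"grip":0,"delta_rot":[0,0,0]},
  {"slide":[0,0,0],"grip":0,"delta_rot":[0,0,0]},
])

```text
t: 6.98
position: [0.4183, 0.0895, -0.0116]
orientation: [-180.0, 0.0, 89.8]
ft_force: [0.0, 0.9, -0.8]
gripper_width: 0.007
```

Emit:
send_rows([
  {"slide":[0,0,1],"grip":0,"delta_rot":[0,0,0]},
  {"slide":[0,0,0],"grip":0,"delta_rot":[0,0,0]},
])

```text
t: 7.15
position: [0.4183, 0.0895, -0.0126]
orientation: [-180.0, 0.0, 89.8]
ft_force: [0.2, 0.8, 0.0]
gripper_width: 0.004
```

Emit:
send_rows([
  {"slide":[0,0,1],"grip":0,"delta_rot":[0,0,0]},
  {"slide":[0,0,0],"grip":0,"delta_rot":[0,0,0]},
])

```text
t: 7.32
position: [0.4183, 0.0896, -0.0136]
orientation: [-180.0, -0.0, 89.8]
ft_force: [0.3, 0.1, 0.8]
gripper_width: 0.003
```

Emit:
send_rows([
  {"slide":[0,0,1],"grip":0,"delta_rot":[0,0,0]},
  {"slide":[0,0,0],"grip":0,"delta_rot":[0,0,0]},
])

```text
t: 7.48
position: [0.4183, 0.0895, -0.0146]
orientation: [-180.0, 0.0, 89.8]
ft_force: [-0.1, 0.6, 0.0]
gripper_width: 0.003
```

Emit:
send_rows([
  {"slide":[0,0,1],"grip":0,"delta_rot":[0,0,0]},
  {"slide":[0,0,0],"grip":0,"delta_rot":[0,0,0]},
])

```text
t: 7.65
position: [0.4183, 0.0896, -0.0156]
orientation: [-180.0, 0.0, 89.8]
ft_force: [0.3, 0.3, -0.4]
gripper_width: 0.004
```

Emit:
send_rows([
  {"slide":[0,0,1],"grip":0,"delta_rot":[0,0,0]},
  {"slide":[0,0,0],"grip":0,"delta_rot":[0,0,0]},
])

```text
t: 7.82
position: [0.4183, 0.0895, -0.0166]
orientation: [-180.0, 0.0, 89.8]
ft_force: [0.1, -0.1, -0.5]
gripper_width: 0.002
```

Emit:
send_rows([
  {"slide":[0,0,1],"grip":0,"delta_rot":[0,0,0]},
  {"slide":[0,0,0],"grip":0,"delta_rot":[0,0,0]},
])

```text
t: 7.98
position: [0.4183, 0.0895, -0.0176]
orientation: [-180.0, 0.0, 89.8]
ft_force: [0.6, -0.5, 1.0]
gripper_width: 0.005
```

Emit:
send_rows([
  {"slide":[0,0,1],"grip":0,"delta_rot":[0,0,0]},
  {"slide":[0,0,0],"grip":0,"delta_rot":[0,0,0]},
])

```text
t: 8.15
position: [0.4183, 0.0895, -0.0186]
orientation: [-180.0, 0.0, 89.8]
ft_force: [0.0, -0.4, -0.1]
gripper_width: 0.006
```

```bash
python3 - <<'E'
from h import *
o=st();p=o["position"]
d=optics.get_image("scene")
f=d["frame"][:,:,::-1]
cv2.imwrite(f"pics/s7.png",cv2.resize(f[205:275,190:290],None,fx=7,fy=7,interpolation=cv2.INTER_CUBIC))
E
```

```text
t8.15 p [418.3  89.5 -18.6] rpy [-180.     0.    89.8] F [ 0.   -0.43 -0.06] T [-0.06 -0.08 -0.03] q [ 20.  33. -41. 127.  40.  34. -52.] g 0.006
```

View pics/s7.png

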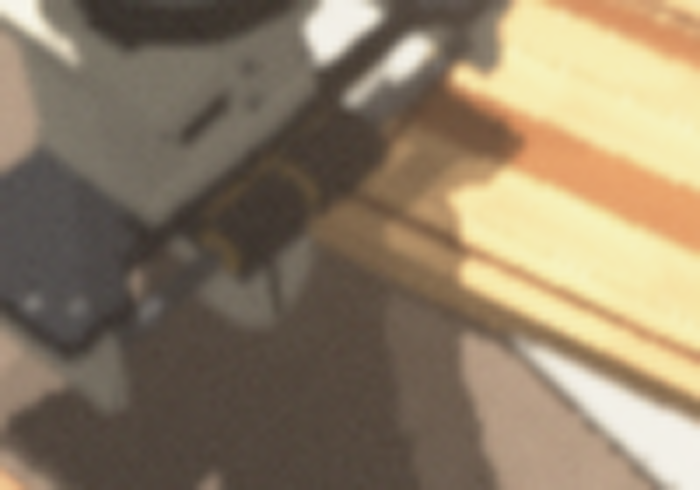

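```bash
python3 - <<'E'
from h import *
d=optics.get_image("scene")
for z in(-.005,0,.005,.01,.015,.02): print(z,proj(d,[.418,.080,z]).round(1),proj(d,[.425,.080,z]).round(1))
E
```

```text
-0.005 [229.9 254. ] [232.  252.1]
0 [229.7 252.7] [231.8 250.8]
0.005 [229.5 251.4] [231.6 249.5]
0.01 [229.2 250.2] [231.4 248.3]
0.015 [229.  248.9] [231.2 247. ]
0.02 [228.8 247.6] [230.9 245.7]
```

Emit:
send_rows([
  {"slide":[0,0,1],"grip":0,"delta_rot":[0,0,0]},
  {"slide":[0,0,0],"grip":0,"delta_rot":[0,0,0]},
])

```text
t: 8.42
position: [0.4184, 0.0895, -0.0196]
orientation: [180.0, 0.0, 89.8]
ft_force: [0.5, -0.3, 0.0]
gripper_width: 0.004
```

Emit:
send_rows([
  {"slide":[0,0,1],"grip":0,"delta_rot":[0,0,0]},
  {"slide":[0,0,0],"grip":0,"delta_rot":[0,0,0]},
])

```text
t: 8.58
position: [0.4184, 0.0895, -0.0206]
orientation: [-180.0, 0.0, 89.8]
ft_force: [0.8, -0.2, -1.3]
gripper_width: 0.005
```

Emit:
send_rows([
  {"slide":[0,0,1],"grip":0,"delta_rot":[0,0,0]},
  {"slide":[0,0,0],"grip":0,"delta_rot":[0,0,0]},
])

```text
t: 8.75
position: [0.4183, 0.0896, -0.0216]
orientation: [-180.0, 0.0, 89.8]
ft_force: [0.3, 0.2, 0.1]
gripper_width: 0.009
```

Emit:
send_rows([
  {"slide":[0,0,1],"grip":0,"delta_rot":[0,0,0]},
  {"slide":[0,0,0],"grip":0,"delta_rot":[0,0,0]},
])

```text
t: 8.92
position: [0.4183, 0.0895, -0.0226]
orientation: [-180.0, 0.0, 89.8]
ft_force: [0.3, -0.2, 0.6]
gripper_width: 0.002
```

Emit:
send_rows([
  {"slide":[0,0,1],"grip":0,"delta_rot":[0,0,0]},
  {"slide":[0,0,0],"grip":0,"delta_rot":[0,0,0]},
])

```text
t: 9.08
position: [0.4183, 0.0896, -0.0236]
orientation: [-180.0, 0.0, 89.8]
ft_force: [0.5, 0.2, 0.7]
gripper_width: -0.001
```

Emit:
send_rows([
  {"slide":[0,0,1],"grip":0,"delta_rot":[0,0,0]},
  {"slide":[0,0,0],"grip":0,"delta_rot":[0,0,0]},
])

```text
t: 9.25
position: [0.4183, 0.0896, -0.0246]
orientation: [-180.0, -0.0, 89.8]
ft_force: [0.2, 0.3, -0.3]
gripper_width: 0.004
```

Emit:
send_rows([
  {"slide":[0,0,1],"grip":0,"delta_rot":[0,0,0]},
  {"slide":[0,0,0],"grip":0,"delta_rot":[0,0,0]},
])

```text
t: 9.42
position: [0.4183, 0.0896, -0.0256]
orientation: [-180.0, 0.0, 89.8]
ft_force: [0.0, 0.5, 0.6]
gripper_width: 0.005
```

Emit:
send_rows([
  {"slide":[0,0,1],"grip":0,"delta_rot":[0,0,0]},
  {"slide":[0,0,0],"grip":0,"delta_rot":[0,0,0]},
])

```text
t: 9.58
position: [0.4183, 0.0896, -0.0266]
orientation: [-180.0, -0.0, 89.8]
ft_force: [-0.1, 0.2, -0.4]
gripper_width: 0.006
```

```bash
python3 - <<'E'
from h import *
o=st();p=o["position"]
for n in("wrist","scene"):
    d=optics.get_image(n)
    f=d["frame"][:,:,::-1];r=(205,235,100) if n=="wrist" else(205,190,80)
    cv2.imwrite(f"pics/{n}8.png",cv2.resize(f[r[0]:r[0]+70,r[1]:r[1]+100],None,fx=7,fy=7,interpolation=cv2.INTER_CUBIC))
E
```

```text
t9.58 p [418.3  89.6 -26.6] rpy [-180.    -0.    89.8] F [-0.08  0.18 -0.45] T [ 0.   -0.1   0.01] q [ 19.  34. -40. 127.  42.  33. -53.] g 0.006
```

View pics/scene8.png

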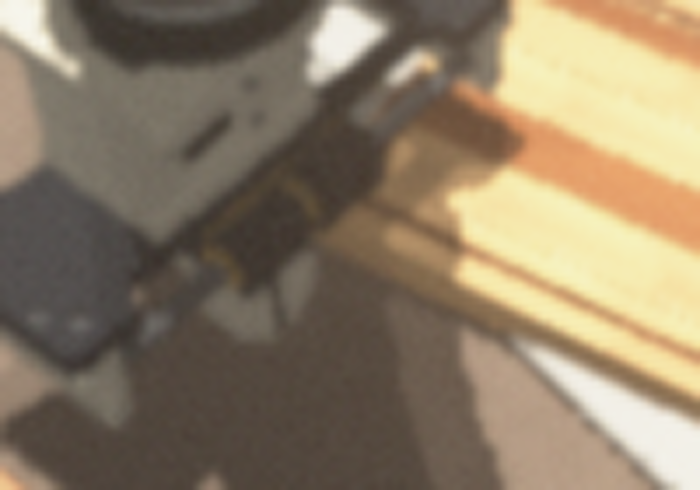

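View pics/wrist8.png

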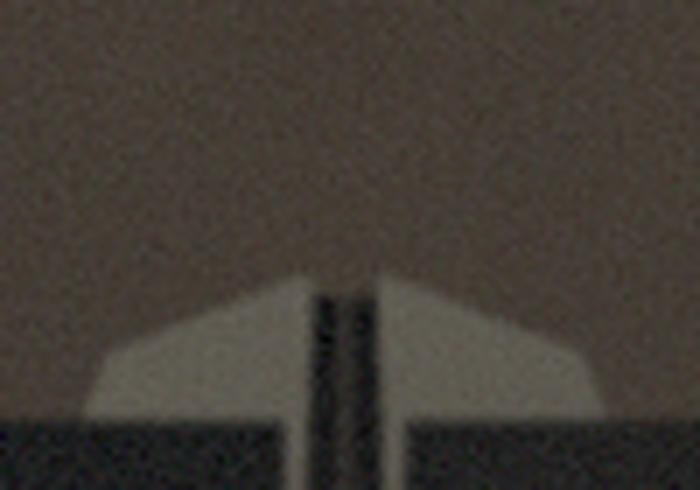

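The views show the closed fingers taper to a narrow tip about 24 mm short of the reported TCP: roughly 6 mm thick along the jaw axis at the tip, widening upward at about 45°. A push with the jaw axis along x would wedge on the chamfer. I'll turn the tool so the flat 19 mm side face (tool x) does the pushing, at a yaw that keeps the gripper body off the knob.

Emit:
send_rows([
  {"slide":[-5,0,-25],"grip":0,"delta_rot":[0,0,0]},
  {"slide":[-5,0,-25],"grip":0,"delta_rot":[0,0,0]},
  {"slide":[-5,0,-25],"grip":0,"delta_rot":[0,0,0]},
  {"slide":[-5,0,-20],"grip":0,"delta_rot":[0,0,0]},
  {"slide":[0,0,0],"grip":0,"delta_rot":[0,0,7]},
  {"slide":[0,0,0],"grip":0,"delta_rot":[0,0,7]},
  {"slide":[0,0,0],"grip":0,"delta_rot":[0,0,7]},
  {"slide":[0,0,0],"grip":0,"delta_rot":[0,0,7]},
])

```text
t: 10.35
position: [0.4184, 0.0693, 0.0688]
orientation: [180.0, -0.0, 61.4]
ft_force: [0.2, 0.8, -0.4]
gripper_width: 0.002
```

```bash
python3 -c "
from h import *
st()"
```

```text
t10.35 p [418.4  69.3  68.8] rpy [180.   -0.   61.4] F [ 0.24  0.83 -0.4 ] T [-0.06 -0.08 -0.03] q [ 27.  21. -46. 126.  23.  42. -63.] g 0.002
```

Joint 7 is heading toward its limit this way. By symmetry, yaw +155° gives the same face, so I'll turn back the other way.

Emit:
send_rows([
  {"slide":[0,0,0],"grip":0,"delta_rot":[0,0,-7.1]},
  {"slide":[0,0,0],"grip":0,"delta_rot":[0,0,-7.1]},
  {"slide":[0,0,0],"grip":0,"delta_rot":[0,0,-7.1]},
  {"slide":[0,0,0],"grip":0,"delta_rot":[0,0,-7.1]},
  {"slide":[0,0,0],"grip":0,"delta_rot":[0,0,-7.1]},
  {"slide":[0,0,0],"grip":0,"delta_rot":[0,0,-7.1]},
  {"slide":[0,0,0],"grip":0,"delta_rot":[0,0,-7.1]},
])

```text
t: 10.93
position: [0.4182, 0.0695, 0.0686]
orientation: [180.0, 0.0, 111.9]
ft_force: [0.3, -0.5, -0.3]
gripper_width: 0.008
```

Emit:
send_rows([
  {"slide":[0,0,0],"grip":0,"delta_rot":[0,0,-7.1]},
  {"slide":[0,0,0],"grip":0,"delta_rot":[0,0,-7.1]},
  {"slide":[0,0,0],"grip":0,"delta_rot":[0,0,-7.1]},
  {"slide":[0,0,0],"grip":0,"delta_rot":[0,0,-7.1]},
  {"slide":[0,0,0],"grip":0,"delta_rot":[0,0,-7.1]},
  {"slide":[0,0,0],"grip":0,"delta_rot":[0,0,-7.1]},
  {"slide":[0,0,0],"grip":0,"delta_rot":[0,0,0]},
])

```text
t: 11.52
position: [0.4181, 0.0695, 0.0683]
orientation: [180.0, -0.0, 154.3]
ft_force: [0.2, -0.1, -0.6]
gripper_width: 0.006
```

```bash
python3 - <<'E'
from h import *
o=st()
plan([((420,65,0),155,5)])
E
```

```text
t11.52 p [418.1  69.5  68.3] rpy [180.   -0.  154.3] F [ 0.18 -0.06 -0.58] T [ 0.1  -0.16  0.01] q [ 43.  32. -67. 125.  40.  49.  15.] g 0.006
[-0.7, -0.7, 13.7] rz -0.13
[-0.7, -0.7, 13.7] rz -0.13
[-0.7, -0.7, 13.7] rz -0.13
[-0.7, -0.7, 13.7] rz -0.13
[-0.7, -0.7, 13.7] rz -0.13
```

Good. I'll descend to reported z = -6 mm (tip at about 18 mm).

Emit:
send_rows([
  {"slide":[0,-1,20],"grip":0,"delta_rot":[0,0,0]},
  {"slide":[0,-1,20],"grip":0,"delta_rot":[0,0,0]},
  {"slide":[0,-1,20],"grip":0,"delta_rot":[0,0,0]},
  {"slide":[0,-1,10],"grip":0,"delta_rot":[0,0,0]},
  {"slide":[0,0,4],"grip":0,"delta_rot":[0,0,0]},
  {"slide":[0,0,0],"grip":0,"delta_rot":[0,0,0]},
])

```text
t: 12.02
position: [0.4159, 0.066, -0.006]
orientation: [-180.0, -0.1, 154.0]
ft_force: [0.0, -0.0, 0.3]
gripper_width: 0.006
```

```bash
python3 - <<'E'
from h import *
o=st();p=o["position"]
for n in("wrist","scene"):
    d=optics.get_image(n)
    f=d["frame"][:,:,::-1]
    if n=="scene": f=cv2.resize(f[190:270,185:305],None,fx=6,fy=6,interpolation=cv2.INTER_CUBIC)
    cv2.imwrite(f"pics/{n}9.png",f)
R=Ro.from_euler("xyz",o["orientation"],degrees=True).as_matrix()
print("tool dir for world +x",R.T[:,0].round(2)," +y",R.T[:,1].round(2))
E
```

```text
t12.02 p [415.9  66.   -6. ] rpy [-1.80e+02 -1.00e-01  1.54e+02] F [ 0.03 -0.04  0.26] T [ 0.02 -0.17 -0.04] q [ 35.  38. -57. 127.  50.  42.   6.] g 0.006
tool dir for world +x [-0.9   0.44 -0.  ]  +y [ 0.44  0.9  -0.  ]
```

View pics/scene9.png

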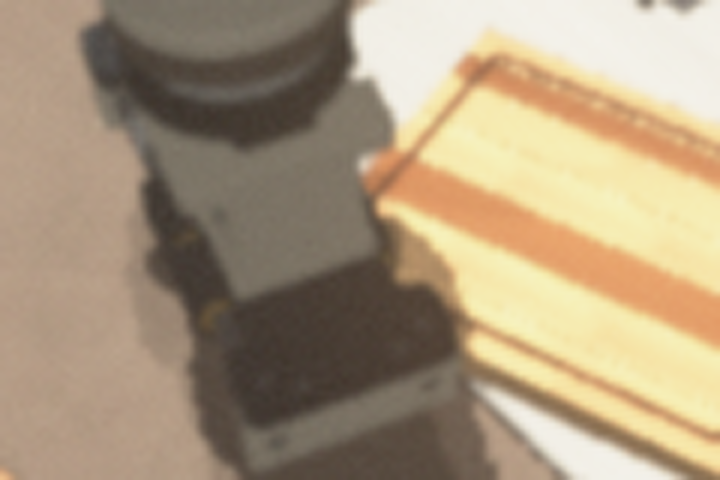

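View pics/wrist9.png

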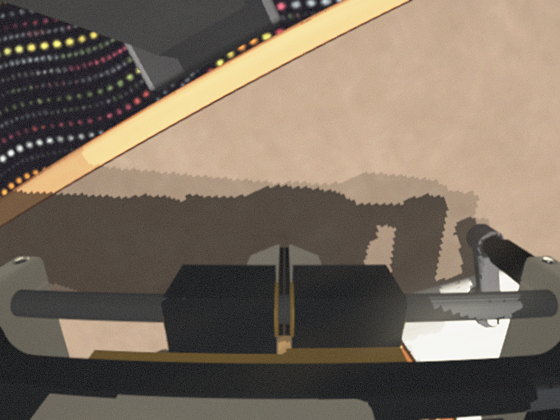

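The knob is at right (485,240), just clear of the gripper's end, and moving +x increases the clearance. I'll push along world +x = tool (-0.9, 0.44).

Emit:
send_rows([
  {"slide":[-3.6,1.8,0],"grip":0,"delta_rot":[0,0,0]},
  {"slide":[-3.6,1.8,0],"grip":0,"delta_rot":[0,0,0]},
  {"slide":[-3.6,1.8,0],"grip":0,"delta_rot":[0,0,0]},
  {"slide":[-2.7,1.3,0],"grip":0,"delta_rot":[0,0,0]},
  {"slide":[-2.7,1.3,0],"grip":0,"delta_rot":[0,0,0]},
  {"slide":[-2.7,1.3,0],"grip":0,"delta_rot":[0,0,0]},
])

```text
t: 12.62
position: [0.4381, 0.066, -0.0054]
orientation: [180.0, 0.0, 154.1]
ft_force: [0.4, 0.4, 0.8]
gripper_width: 0.007
```

Emit:
send_rows([
  {"slide":[-2.7,1.3,0],"grip":0,"delta_rot":[0,0,0]},
  {"slide":[-2.7,1.3,0],"grip":0,"delta_rot":[0,0,0]},
  {"slide":[-2.7,1.3,0],"grip":0,"delta_rot":[0,0,0]},
])

```text
t: 12.87
position: [0.4438, 0.0669, -0.006]
orientation: [-179.9, -0.3, 154.1]
ft_force: [-11.0, 4.7, 4.1]
gripper_width: 0.007
```

Emit:
send_rows([
  {"slide":[-2.7,1.3,0],"grip":0,"delta_rot":[0,0,0]},
  {"slide":[-2.7,1.3,0],"grip":0,"delta_rot":[0,0,0]},
  {"slide":[-2.7,1.3,0],"grip":0,"delta_rot":[0,0,0]},
])

```text
t: 13.12
position: [0.4467, 0.069, -0.0067]
orientation: [-179.8, -0.7, 154.3]
ft_force: [-24.0, 9.5, 17.7]
gripper_width: 0.001
```

```bash
python3 - <<'E'
from h import *
o=st();p=o["position"]
d=optics.get_image("scene")
f=d["frame"][:,:,::-1]
cv2.imwrite(f"pics/s10.png",cv2.resize(f[170:280,195:345],None,fx=5,fy=5,interpolation=cv2.INTER_CUBIC))
E
```

```text
t13.12 p [446.7  69.   -6.7] rpy [-179.8   -0.7  154.3] F [-24.05   9.52  17.68] T [1.93 5.23 0.09] q [ 34.  41. -56. 123.  50.  45.   9.] g 0.001
```

View pics/s10.png

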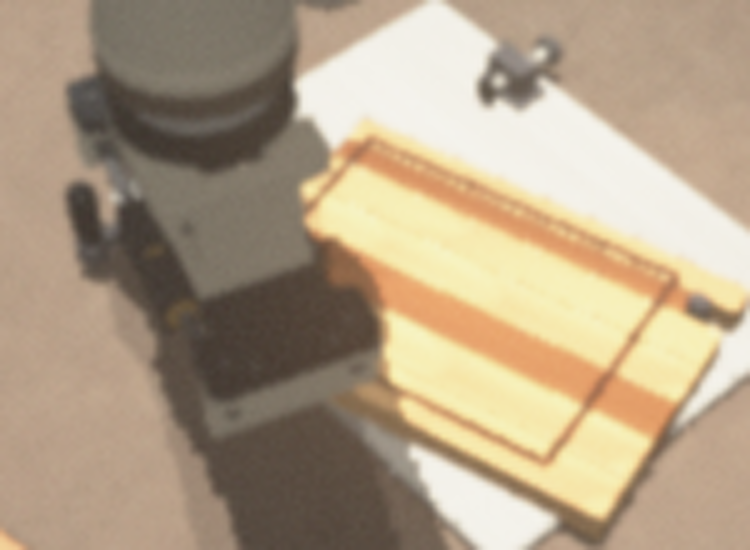

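That was too much force, and the board didn't swing as it should. I should not have batched those steps. I'll back off and look.

Emit:
send_rows([
  {"slide":[5.4,-2.6,0],"grip":0,"delta_rot":[0,0,0]},
  {"slide":[5.4,-2.6,0],"grip":0,"delta_rot":[0,0,0]},
  {"slide":[3.6,-1.8,0],"grip":0,"delta_rot":[0,0,0]},
])

```text
t: 13.42
position: [0.4393, 0.066, -0.0055]
orientation: [-180.0, 0.0, 154.1]
ft_force: [-0.0, -0.9, 0.8]
gripper_width: 0.005
```

```bash
python3 - <<'E'
from h import *
o=st();p=o["position"]
d=optics.get_image("top")
f=d["frame"][:,:,::-1]
cv2.imwrite(f"pics/t11.png",cv2.resize(f[145:275,205:365],None,fx=5,fy=4.6,interpolation=cv2.INTER_CUBIC))
d=optics.get_image("scene")
f=d["frame"][:,:,::-1]
cv2.imwrite(f"pics/s11.png",cv2.resize(f[170:280,195:345],None,fx=5,fy=5,interpolation=cv2.INTER_CUBIC))
E
```

```text
t13.42 p [439.3  66.   -5.5] rpy [-180.     0.   154.1] F [-0.   -0.85  0.78] T [ 0.02 -0.19  0.06] q [ 34.  39. -56. 124.  50.  43.   8.] g 0.005
```

View pics/t11.png

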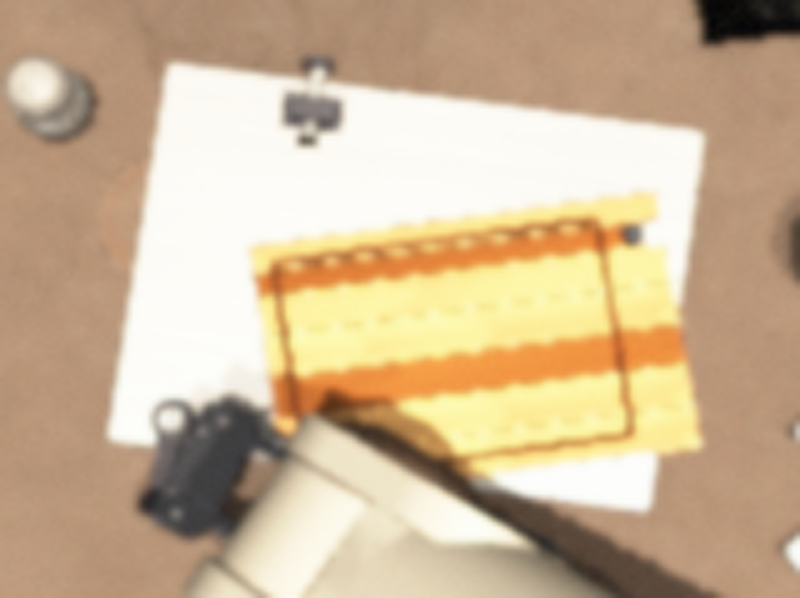

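View pics/s11.png

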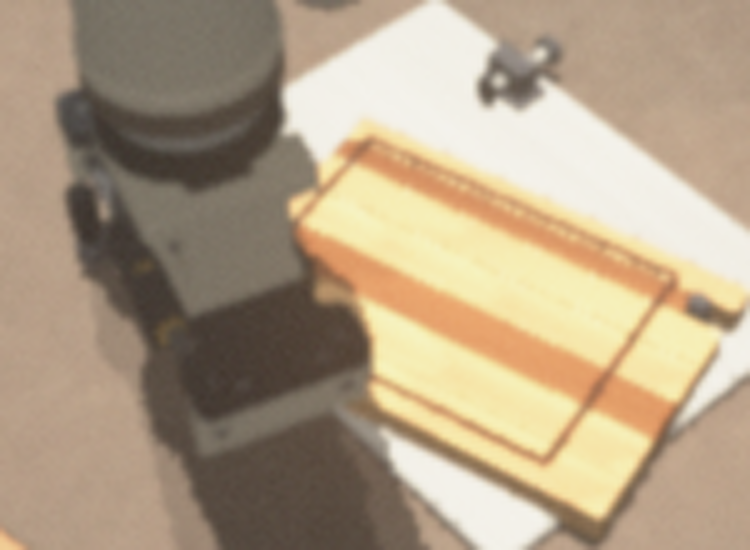

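The board did move: its far-left corner went from (254.6,201.6) to (255,198.3). The force line runs through the finger's front face. So the jam came from friction: pushing straight +x at this lever makes the finger drag the board toward the pin, and the tip also sat high on the edge. The fix is to align the face with the edge (yaw about 170°), go lower, and follow the arc about the pin so the finger doesn't slide.

```bash
python3 - <<'E'
from h import *
d=optics.get_image("top")
pin=np.array([.602,-.082])
U=lambda u,v:onz(d,(205+(u+.5)/5-.5,145+(v+.5)/4.6-.5),.028)[:2]
for n,l,uv in(("FL",(.024,.204),(250,245)),("BR",(-.126,-.016),(703,447)),("FR",(.024,-.016),(656,192))):
    w=U(*uv);r=w-pin;print(n,w.round(4),"yaw",np.degrees(np.arctan2(r[1],r[0])-np.arctan2(l[1],l[0])).round(1),np.linalg.norm(r).round(4),np.hypot(*l).round(4))
a=U(250,245);b=U(656,192);print("yaw edge",np.degrees(np.arctan2(*(a-b)[::-1]))-90)
for yaw in(8.8,7,6,4,2,0,-2,-4,-6,-8,-9.25,-11,-13):
    c,s=np.cos(np.radians(yaw)),np.sin(np.radians(yaw));R=np.array([[c,-s],[s,c]])
    print(yaw,"contact",(pin+R@[-.126,.13]).round(4),"centre",(pin+R@[-.126,.13]-.0095*np.array([.985,-.17])).round(4))
E
```

```text
FL [0.6008 0.1199] yaw 7.0 0.2019 0.2054
BR [ 0.4795 -0.1172] yaw 8.8 0.1275 0.127
FR [ 0.627  -0.0965] yaw 3.5 0.0289 0.0288
yaw edge 6.885466463818915
8.8 contact [0.4576 0.0272] centre [0.4482 0.0288]
7 contact [0.4611 0.0317] centre [0.4517 0.0333]
6 contact [0.4631 0.0341] centre [0.4537 0.0357]
4 contact [0.4672 0.0389] centre [0.4579 0.0405]
2 contact [0.4715 0.0435] centre [0.4622 0.0451]
0 contact [0.476 0.048] centre [0.4666 0.0496]
-2 contact [0.4806 0.0523] centre [0.4713 0.0539]
-4 contact [0.4854 0.0565] centre [0.476  0.0581]
-6 contact [0.4903 0.0605] centre [0.4809 0.0621]
-8 contact [0.4953 0.0643] centre [0.486  0.0659]
-9.25 contact [0.4985 0.0666] centre [0.4892 0.0682]
-11 contact [0.5031 0.0697] centre [0.4938 0.0713]
-13 contact [0.5085 0.073 ] centre [0.4991 0.0746]
```

```bash
python3 - <<'E'
from h import *
st()
plan([((425,60,-5),154,2),((432,28,-5),170,4),((432,28,-12),170,3)])
print("then yaw170 tool dirs: +x",Ro.from_euler("xyz",[180,0,170],degrees=True).as_matrix().T[:,0].round(3),"+y",Ro.from_euler("xyz",[180,0,170],degrees=True).as_matrix().T[:,1].round(3))
E
```

```text
t13.57 p [440.2  65.5  -5.3] rpy [-1.800e+02  1.000e-01  1.541e+02] F [-0.1   0.18 -0.69] T [ 0.04 -0.19 -0.01] q [ 34.  39. -56. 124.  50.  43.   8.] g 0.004
[5.6, -5.8, -0.2] rz 0.04
[5.6, -5.8, -0.2] rz 0.04
[-5.1, -6.4, -0.0] rz -4.0
[-4.6, -6.8, -0.0] rz -4.0
[-4.1, -7.1, -0.0] rz -4.0
[-3.6, -7.3, -0.0] rz -4.0
[-0.0, -0.0, 2.3] rz -0.0
[-0.0, -0.0, 2.3] rz -0.0
[-0.0, -0.0, 2.3] rz -0.0
then yaw170 tool dirs: +x [-0.985  0.174  0.   ] +y [0.174 0.985 0.   ]
```

Emit:
send_rows([
  {"slide":[5.5,-6,0],"grip":0,"delta_rot":[0,0,0]},
  {"slide":[5.5,-6,0],"grip":0,"delta_rot":[0,0,0]},
  {"slide":[-5,-6.5,0],"grip":0,"delta_rot":[0,0,-4]},
  {"slide":[-4.5,-7,0],"grip":0,"delta_rot":[0,0,-4]},
  {"slide":[-4,-7,0],"grip":0,"delta_rot":[0,0,-4]},
  {"slide":[-3.5,-7.5,0],"grip":0,"delta_rot":[0,0,-4]},
  {"slide":[0,0,4],"grip":0,"delta_rot":[0,0,0]},
  {"slide":[0,0,3],"grip":0,"delta_rot":[0,0,0]},
])

```text
t: 14.23
position: [0.4305, 0.0272, -0.0128]
orientation: [180.0, -0.0, 169.9]
ft_force: [-0.1, 0.6, 0.1]
gripper_width: 0.004
```

```bash
python3 - <<'E'
from h import *
st()
E
```

```text
t14.23 p [430.5  27.2 -12.8] rpy [180.   -0.  169.9] F [-0.11  0.57  0.06] T [ 0.13 -0.13 -0.01] q [ 41.  41. -59. 126.  54.  44.  25.] g 0.004
```

Emit:
send_rows([
  {"slide":[-3.5,2,0],"grip":0,"delta_rot":[0,0,0]},
  {"slide":[-3.5,2,0],"grip":0,"delta_rot":[0,0,0]},
  {"slide":[-3.5,2,0],"grip":0,"delta_rot":[0,0,0]},
  {"slide":[-3,2,0],"grip":0,"delta_rot":[0,0,0]},
])

```text
t: 14.57
position: [0.4464, 0.0341, -0.0123]
orientation: [180.0, 0.0, 170.1]
ft_force: [0.9, -0.0, -0.1]
gripper_width: 0.006
```

Emit:
send_rows([
  {"slide":[-2,2.5,0],"grip":0,"delta_rot":[0,0,0]},
  {"slide":[-2,2.5,0],"grip":0,"delta_rot":[0,0,0]},
])

```text
t: 14.73
position: [0.4499, 0.0374, -0.0126]
orientation: [-179.9, -0.1, 170.1]
ft_force: [-2.8, -2.1, 2.3]
gripper_width: 0.0
```

Emit:
send_rows([
  {"slide":[-2,2.5,0],"grip":0,"delta_rot":[0,0,0]},
])

```text
t: 14.82
position: [0.4518, 0.0394, -0.0127]
orientation: [-179.9, -0.1, 170.1]
ft_force: [-4.3, -2.0, 3.8]
gripper_width: 0.006
```

```bash
python3 - <<'E'
from h import *
st()
E
```

```text
t14.82 p [451.8  39.4 -12.7] rpy [-1.799e+02 -1.000e-01  1.701e+02] F [-4.25 -2.03  3.8 ] T [-0.35  0.73 -0.  ] q [ 39.  43. -58. 123.  54.  46.  25.] g 0.006
```

Contact, but there's an upward component again, so the tip is riding near the board's top edge. I'll step back and feel for the table to fix the tip height properly.

Emit:
send_rows([
  {"slide":[8,-3,0],"grip":0,"delta_rot":[0,0,0]},
  {"slide":[8,-3,0],"grip":0,"delta_rot":[0,0,0]},
  {"slide":[0,0,5],"grip":0,"delta_rot":[0,0,0]},
  {"slide":[0,0,5],"grip":0,"delta_rot":[0,0,0]},
  {"slide":[0,0,3],"grip":0,"delta_rot":[0,0,0]},
  {"slide":[0,0,1],"grip":0,"delta_rot":[0,0,0]},
])

```text
t: 15.32
position: [0.4359, 0.0365, -0.0271]
orientation: [180.0, -0.0, 170.1]
ft_force: [0.2, 0.2, 0.7]
gripper_width: 0.007
```

Emit:
send_rows([
  {"slide":[0,0,1.5],"grip":0,"delta_rot":[0,0,0]},
  {"slide":[0,0,0],"grip":0,"delta_rot":[0,0,0]},
])

```text
t: 15.48
position: [0.4361, 0.0367, -0.0282]
orientation: [180.0, -0.0, 170.1]
ft_force: [0.1, 0.5, 0.6]
gripper_width: 0.003
```

Emit:
send_rows([
  {"slide":[0,0,1.5],"grip":0,"delta_rot":[0,0,0]},
  {"slide":[0,0,0],"grip":0,"delta_rot":[0,0,0]},
])

```text
t: 15.65
position: [0.4361, 0.0366, -0.0296]
orientation: [180.0, 0.0, 170.1]
ft_force: [-0.5, 0.4, -0.2]
gripper_width: 0.004
```

Emit:
send_rows([
  {"slide":[0,0,1.5],"grip":0,"delta_rot":[0,0,0]},
  {"slide":[0,0,0],"grip":0,"delta_rot":[0,0,0]},
])

```text
t: 15.82
position: [0.4363, 0.0366, -0.03]
orientation: [-179.9, 0.0, 170.1]
ft_force: [-3.6, -1.7, 15.2]
gripper_width: 0.002
```

```bash
python3 - <<'E'
from h import *
o=st();p=o["position"]
for n in("wrist","scene"):
    d=optics.get_image(n)
    f=d["frame"][:,:,::-1]
    if n=="scene": f=cv2.resize(f[180:290,190:340],None,fx=5,fy=5,interpolation=cv2.INTER_CUBIC)
    cv2.imwrite(f"pics/{n}12.png",f)
E
```

```text
t15.82 p [436.3  36.6 -30. ] rpy [-179.9    0.   170.1] F [-3.6  -1.74 15.16] T [-0.34  0.75  0.01] q [ 38.  43. -56. 126.  57.  43.  22.] g 0.002
```

View pics/scene12.png

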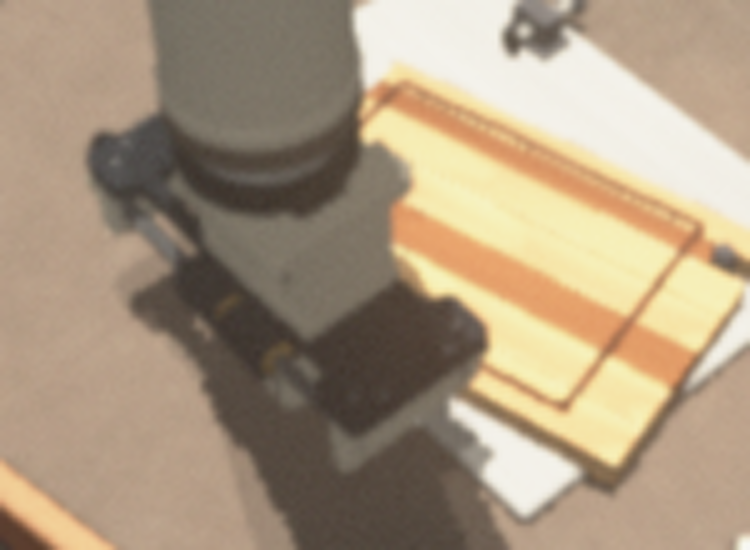

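View pics/wrist12.png

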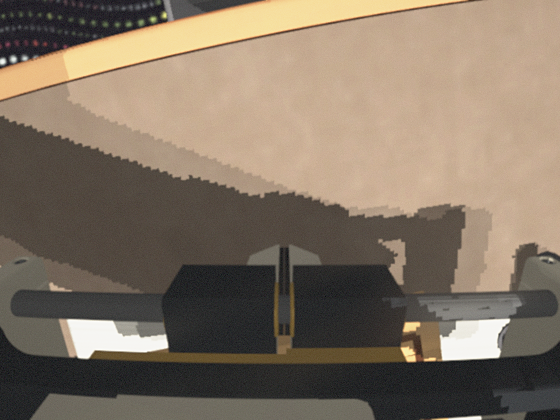

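The table touch came at reported -29.7 mm, on the tool axis, so tip z = reported + 29.7 mm. At -12.8 the tip was at 17 mm, which is a good height. The upward force is therefore stick-friction from the arm flexing downward under load. I'll push again from z = 17 mm and ease the command upward as the load builds.

Emit:
send_rows([
  {"slide":[0,0,-10],"grip":0,"delta_rot":[0,0,0]},
  {"slide":[0,-2,-8],"grip":0,"delta_rot":[0,0,0]},
  {"slide":[-3,0,0],"grip":0,"delta_rot":[0,0,0]},
  {"slide":[-3,0,0],"grip":0,"delta_rot":[0,0,0]},
  {"slide":[-2,0,0],"grip":0,"delta_rot":[0,0,0]},
])

```text
t: 16.33
position: [0.4442, 0.0328, -0.0131]
orientation: [-180.0, 0.0, 170.1]
ft_force: [0.4, -0.0, 0.5]
gripper_width: 0.002
```

```bash
python3 - <<'E'
from h import *
st()
E
```

```text
t16.33 p [444.2  32.8 -13.1] rpy [-180.     0.   170.1] F [ 0.42 -0.    0.54] T [ 0.11 -0.16 -0.  ] q [ 40.  42. -58. 124.  54.  45.  25.] g 0.002
```

Emit:
send_rows([
  {"slide":[-2,1.5,0],"grip":0,"delta_rot":[0,0,0]},
  {"slide":[-2,1.5,-0.3],"grip":0,"delta_rot":[0,0,0]},
])

```text
t: 16.5
position: [0.448, 0.0354, -0.013]
orientation: [-180.0, -0.0, 170.1]
ft_force: [0.8, -0.3, 0.3]
gripper_width: 0.003
```

Emit:
send_rows([
  {"slide":[-2,2,-0.8],"grip":0,"delta_rot":[0,0,0]},
])

```text
t: 16.58
position: [0.4503, 0.0373, -0.0122]
orientation: [180.0, -0.0, 170.1]
ft_force: [-0.2, -0.4, -0.8]
gripper_width: 0.008
```

Emit:
send_rows([
  {"slide":[-2,2.5,-0.8],"grip":0,"delta_rot":[0,0,0]},
])

```text
t: 16.67
position: [0.4526, 0.0394, -0.0113]
orientation: [-180.0, -0.0, 170.1]
ft_force: [-1.5, -0.6, -1.5]
gripper_width: 0.005
```

Now it's a light push with no jam. I'll continue along the arc.

Emit:
send_rows([
  {"slide":[-2,2.5,0],"grip":0,"delta_rot":[0,0,0]},
  {"slide":[-2,2.5,0],"grip":0,"delta_rot":[0,0,0]},
])

```text
t: 16.83
position: [0.4566, 0.0434, -0.0114]
orientation: [-179.9, -0.1, 170.1]
ft_force: [-2.6, -0.9, 0.6]
gripper_width: 0.009
```

Emit:
send_rows([
  {"slide":[-2,2.5,0],"grip":0,"delta_rot":[0,0,0]},
  {"slide":[-2,2.5,0],"grip":0,"delta_rot":[0,0,0]},
])

```text
t: 17.0
position: [0.4617, 0.0481, -0.0113]
orientation: [-180.0, -0.1, 170.1]
ft_force: [-3.1, 1.4, 0.1]
gripper_width: 0.005
```

```bash
python3 - <<'E'
from h import *
st()
E
```

```text
t17.00 p [461.7  48.1 -11.3] rpy [-1.800e+02 -1.000e-01  1.701e+02] F [-3.05  1.44  0.08] T [0.07 0.46 0.07] q [ 37.  43. -58. 122.  53.  46.  25.] g 0.005
```

Sliding at about 3 N, as specified. Continuing.

Emit:
send_rows([
  {"slide":[-2,2.3,0],"grip":0,"delta_rot":[0,0,0]},
  {"slide":[-2,2.3,0],"grip":0,"delta_rot":[0,0,0]},
  {"slide":[-2,2.3,0],"grip":0,"delta_rot":[0,0,0]},
])

```text
t: 17.25
position: [0.4696, 0.0539, -0.0111]
orientation: [180.0, -0.0, 170.1]
ft_force: [-2.7, -0.4, -1.0]
gripper_width: 0.002
```

Emit:
send_rows([
  {"slide":[-2,2.2,0],"grip":0,"delta_rot":[0,0,0]},
  {"slide":[-2,2.2,0],"grip":0,"delta_rot":[0,0,0]},
])

```text
t: 17.42
position: [0.4744, 0.0574, -0.0111]
orientation: [180.0, 0.0, 170.1]
ft_force: [-2.0, -0.4, -0.7]
gripper_width: 0.004
```

```bash
python3 - <<'E'
from h import *
st()
d=optics.get_image("top")
f=d["frame"][:,:,::-1]
cv2.imwrite(f"pics/t13.png",cv2.resize(f[145:275,205:365],None,fx=5,fy=4.6,interpolation=cv2.INTER_CUBIC))
E
```

```text
t17.42 p [474.4  57.4 -11.1] rpy [180.    0.  170.1] F [-1.97 -0.41 -0.75] T [0.2  0.32 0.  ] q [ 36.  44. -58. 120.  53.  47.  25.] g 0.004
```

View pics/t13.png

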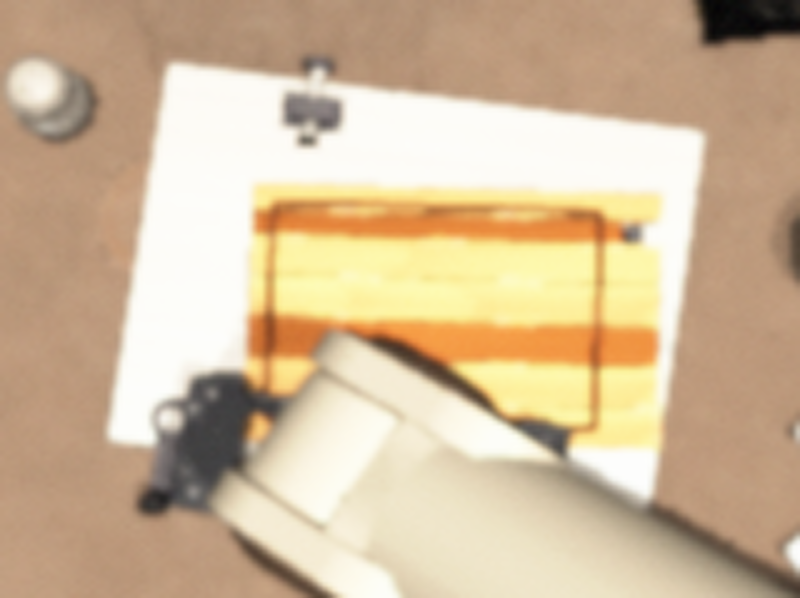

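The board has swung to about -2° with the slot still around the pin at (632,234). The gap to the stop tip is about 10 px, roughly 25 mm. Continuing, slower near contact.

Emit:
send_rows([
  {"slide":[-2,2.1,0],"grip":0,"delta_rot":[0,0,0]},
  {"slide":[-2,2.1,0],"grip":0,"delta_rot":[0,0,0]},
  {"slide":[-2,2.1,0],"grip":0,"delta_rot":[0,0,0]},
])

```text
t: 17.72
position: [0.4809, 0.0624, -0.011]
orientation: [-180.0, -0.0, 170.1]
ft_force: [-4.3, 0.4, 1.0]
gripper_width: 0.007
```

Emit:
send_rows([
  {"slide":[-2,2,0],"grip":0,"delta_rot":[0,0,0]},
  {"slide":[-1,1,0],"grip":0,"delta_rot":[0,0,0]},
])

```text
t: 17.88
position: [0.4851, 0.0653, -0.011]
orientation: [180.0, 0.0, 170.1]
ft_force: [-3.6, 0.4, 0.2]
gripper_width: 0.006
```

Emit:
send_rows([
  {"slide":[-1.2,1,0],"grip":0,"delta_rot":[0,0,0]},
])

```text
t: 17.97
position: [0.4861, 0.0659, -0.011]
orientation: [180.0, 0.0, 170.1]
ft_force: [-4.5, 0.9, 1.3]
gripper_width: 0.005
```

Emit:
send_rows([
  {"slide":[-1.2,1,0],"grip":0,"delta_rot":[0,0,0]},
])

```text
t: 18.05
position: [0.487, 0.0665, -0.0111]
orientation: [-180.0, -0.0, 170.1]
ft_force: [-6.0, 0.2, 3.7]
gripper_width: 0.004
```

Emit:
send_rows([
  {"slide":[-1.2,1,0],"grip":0,"delta_rot":[0,0,0]},
])

```text
t: 18.13
position: [0.4881, 0.0673, -0.0111]
orientation: [-180.0, -0.1, 170.1]
ft_force: [-5.9, -0.3, 3.7]
gripper_width: 0.003
```

Emit:
send_rows([
  {"slide":[-1,0.8,-1],"grip":0,"delta_rot":[0,0,0]},
])

```text
t: 18.22
position: [0.4897, 0.0679, -0.0102]
orientation: [180.0, -0.0, 170.1]
ft_force: [-2.4, 1.1, -0.6]
gripper_width: 0.007
```

Emit:
send_rows([
  {"slide":[-1,0.8,-0.3],"grip":0,"delta_rot":[0,0,0]},
])

```text
t: 18.3
position: [0.4913, 0.0686, -0.0097]
orientation: [180.0, 0.0, 170.1]
ft_force: [-2.2, 1.5, -1.0]
gripper_width: 0.009
```

```bash
python3 - <<'E'
from h import *
st()
E
```

```text
t18.30 p [491.3  68.6  -9.7] rpy [180.    0.  170.1] F [-2.19  1.45 -0.99] T [0.36 0.39 0.03] q [ 34.  45. -58. 118.  53.  48.  25.] g 0.009
```

Back to a free slide at about 2.5 N. I'll creep on to the stop.

Emit:
send_rows([
  {"slide":[-1,0.7,0],"grip":0,"delta_rot":[0,0,0]},
  {"slide":[-1,0.7,0],"grip":0,"delta_rot":[0,0,0]},
])

```text
t: 18.47
position: [0.4928, 0.0695, -0.0097]
orientation: [-180.0, -0.0, 170.1]
ft_force: [-6.5, 0.1, 4.3]
gripper_width: 0.006
```

Emit:
send_rows([
  {"slide":[-1,0.7,0],"grip":0,"delta_rot":[0,0,0]},
])

```text
t: 18.55
position: [0.4934, 0.0698, -0.0098]
orientation: [-180.0, -0.1, 170.1]
ft_force: [-6.9, 0.4, 5.1]
gripper_width: 0.006
```

```bash
python3 - <<'E'
from h import *
st()
d=optics.get_image("top")
f=d["frame"][:,:,::-1]
cv2.imwrite(f"pics/t14.png",cv2.resize(f[145:275,205:365],None,fx=5,fy=4.6,interpolation=cv2.INTER_CUBIC))
st()
E
```

```text
t18.55 p [493.4  69.8  -9.8] rpy [-1.800e+02 -1.000e-01  1.701e+02] F [-6.87  0.36  5.07] T [ 0.14  1.33 -0.01] q [ 34.  45. -58. 117.  53.  49.  25.] g 0.006
t18.60 p [493.4  69.9  -9.7] rpy [-1.799e+02 -1.000e-01  1.701e+02] F [-5.32 -0.33  3.75] T [0.25 1.13 0.07] q [ 34.  45. -58. 117.  53.  49.  25.] g 0.006
```

View pics/t14.png

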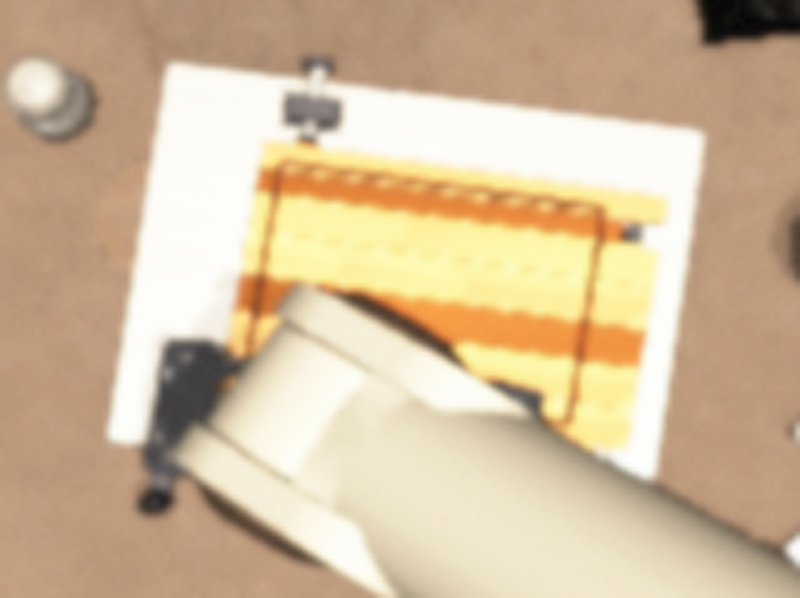

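The board's far edge has reached the stop tip at (308,142). Now I'll build up a firm press in single steps, relieving the vertical load.

Emit:
send_rows([
  {"slide":[-1,0.3,-1],"grip":0,"delta_rot":[0,0,0]},
])

```text
t: 18.68
position: [0.4935, 0.0699, -0.0093]
orientation: [-179.9, -0.2, 170.1]
ft_force: [-6.7, 0.9, -3.6]
gripper_width: 0.006
```

Emit:
send_rows([
  {"slide":[-1,0.3,-0.5],"grip":0,"delta_rot":[0,0,0]},
])

```text
t: 18.77
position: [0.4934, 0.0698, -0.0091]
orientation: [-179.9, -0.3, 170.1]
ft_force: [-9.3, 0.7, -2.8]
gripper_width: 0.007
```

```bash
python3 -c "
from h import *
st()"
```

```text
t18.77 p [493.4  69.8  -9.1] rpy [-179.9   -0.3  170.1] F [-9.31  0.68 -2.79] T [ 0.4   1.91 -0.02] q [ 34.  45. -58. 117.  53.  49.  25.] g 0.007
```

It's firmly on the stop: the position has stopped and the force is rising. One more small step, then hold for 0.4 s.

Emit:
send_rows([
  {"slide":[-0.8,0,0],"grip":0,"delta_rot":[0,0,0]},
  {"slide":[0,0,0],"grip":0,"delta_rot":[0,0,0]},
])

```text
t: 18.93
position: [0.4933, 0.0698, -0.0095]
orientation: [-179.9, -0.3, 170.1]
ft_force: [-9.7, 1.0, -2.3]
gripper_width: 0.004
```

Emit:
send_rows([
  {"slide":[0,0,0],"grip":0,"delta_rot":[0,0,0]},
  {"slide":[0,0,0],"grip":0,"delta_rot":[0,0,0]},
  {"slide":[0,0,0],"grip":0,"delta_rot":[0,0,0]},
  {"slide":[0,0,0],"grip":0,"delta_rot":[0,0,0]},
])

```text
t: 19.27
position: [0.4933, 0.0698, -0.0095]
orientation: [-179.9, -0.3, 170.1]
ft_force: [-9.1, 1.4, -2.8]
gripper_width: 0.004
```

```bash
python3 - <<'E'
from h import *
st()
d=optics.get_image("top")
f=d["frame"][:,:,::-1]
cv2.imwrite(f"pics/t15.png",cv2.resize(f[145:275,205:365],None,fx=5,fy=4.6,interpolation=cv2.INTER_CUBIC))
E
```

```text
t19.27 p [493.3  69.8  -9.5] rpy [-179.9   -0.3  170.1] F [-9.05  1.35 -2.81] T [ 0.44  1.81 -0.04] q [ 34.  45. -58. 117.  53.  49.  25.] g 0.004
```

View pics/t15.png

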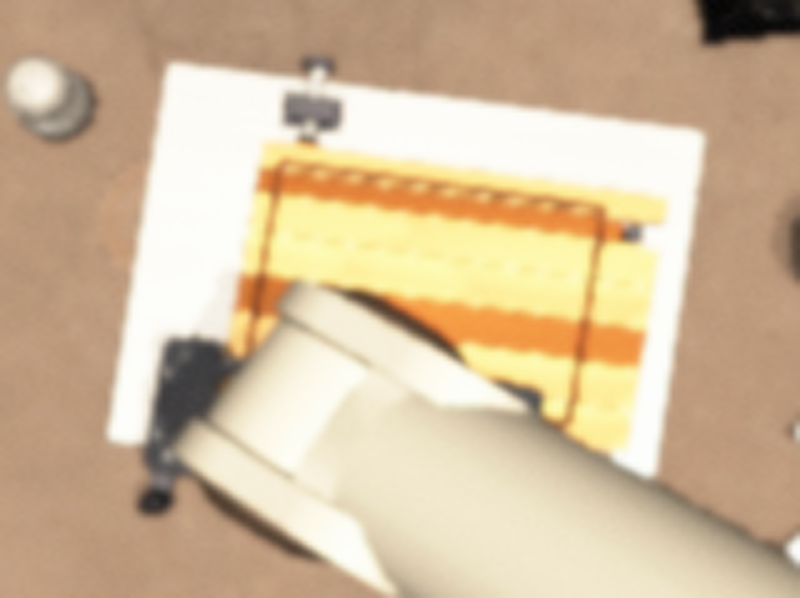

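By my lever estimate the stop force is between 4.7 and 6.6 N, which is thin against the 4 N needed. I'll press a bit more, to about 13 N, still under 1.5 kg.

Emit:
send_rows([
  {"slide":[-1.2,0,0.3],"grip":0,"delta_rot":[0,0,0]},
  {"slide":[0,0,0],"grip":0,"delta_rot":[0,0,0]},
])

```text
t: 19.48
position: [0.4933, 0.0698, -0.0097]
orientation: [-179.8, -0.4, 170.1]
ft_force: [-12.7, 1.4, 2.3]
gripper_width: 0.001
```

```bash
python3 -c "
from h import *
st()"
```

```text
t19.48 p [493.3  69.8  -9.7] rpy [-179.8   -0.4  170.1] F [-12.7    1.39   2.29] T [ 0.4   2.57 -0.  ] q [ 34.  46. -58. 117.  53.  49.  25.] g 0.001
```

Emit:
send_rows([
  {"slide":[0,0,0],"grip":0,"delta_rot":[0,0,0]},
  {"slide":[0,0,0],"grip":0,"delta_rot":[0,0,0]},
  {"slide":[0,0,0],"grip":0,"delta_rot":[0,0,0]},
  {"slide":[0,0,0],"grip":0,"delta_rot":[0,0,0]},
])

```text
t: 19.82
position: [0.4934, 0.0698, -0.0097]
orientation: [-179.9, -0.4, 170.2]
ft_force: [-12.2, 3.2, 3.4]
gripper_width: 0.005
```

Emit:
send_rows([
  {"slide":[2,0,0],"grip":0,"delta_rot":[0,0,0]},
  {"slide":[2,0,0],"grip":0,"delta_rot":[0,0,0]},
  {"slide":[2,0,0],"grip":0,"delta_rot":[0,0,0]},
  {"slide":[1,0,0],"grip":0,"delta_rot":[0,0,0]},
])

```text
t: 20.15
position: [0.4929, 0.0709, -0.0081]
orientation: [180.0, 0.1, 170.1]
ft_force: [-0.8, 0.0, 0.3]
gripper_width: 0.003
```

Emit:
send_rows([
  {"slide":[1,0,-5],"grip":0,"delta_rot":[0,0,0]},
  {"slide":[0,0,-15],"grip":0,"delta_rot":[0,0,0]},
  {"slide":[0,0,-25],"grip":0,"delta_rot":[0,0,0]},
  {"slide":[0,0,-25],"grip":0,"delta_rot":[0,0,0]},
  {"slide":[0,0,-20],"grip":0,"delta_rot":[0,0,0]},
])

```text
t: 20.57
position: [0.4917, 0.0715, 0.0837]
orientation: [180.0, 0.1, 170.1]
ft_force: [0.7, -0.3, -0.3]
gripper_width: 0.002
```

```bash
python3 - <<'E'
from h import *
st()
for n in("wrist","top"):
    d=optics.get_image(n)
    f=d["frame"][:,:,::-1]
    if n=="top": f=cv2.resize(f[145:275,205:365],None,fx=5,fy=4.6,interpolation=cv2.INTER_CUBIC)
    cv2.imwrite(f"pics/{n}16.png",f)
E
```

```text
t20.57 p [491.7  71.5  83.7] rpy [1.800e+02 1.000e-01 1.701e+02] F [ 0.74 -0.31 -0.33] T [ 0.04 -0.18  0.01] q [ 40.  38. -67. 115.  43.  56.  32.] g 0.002
```

View pics/top16.png

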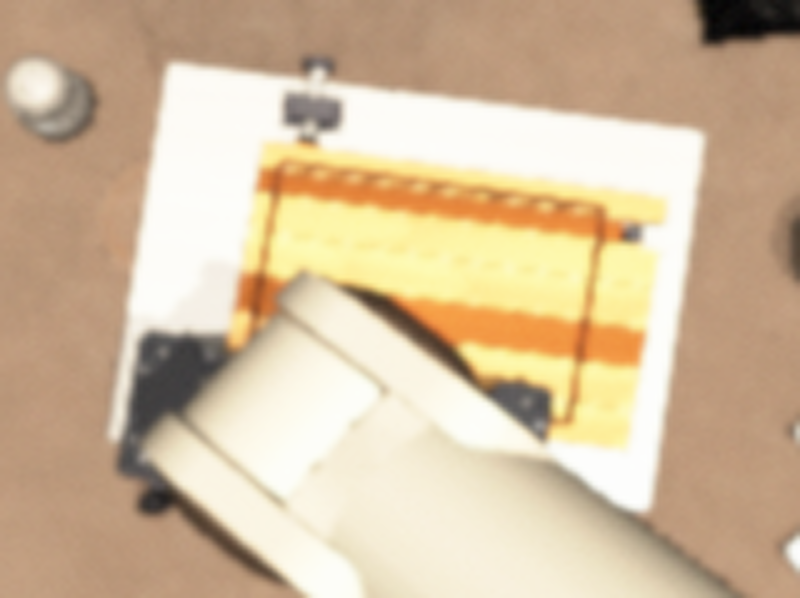

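View pics/wrist16.png

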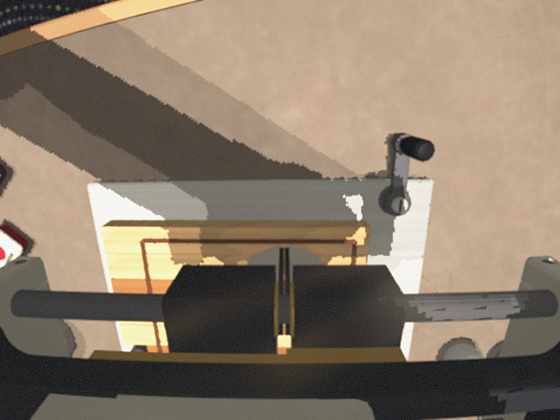

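The board stays home against the stop with the slot on the pin. Wrist view: knob top at (427,150), pivot at (397,202). For the catch I'll straddle the knob loosely with the jaws (26 mm gap), tool y tangential, and sweep the arc so that only the trailing pad pushes.

```bash
python3 - <<'E'
from h import *
o=st()
d=optics.get_image("wrist")
k=onz(d,(427,149.5),.059);p=onz(d,(397,202),.03);print(k.round(4),p.round(4),np.linalg.norm((k-p)[:2]))
# combine: top view knob (.4562,.1697), pivot (.5015,.1622)
piv=np.array([501,161.5]);sy=-9.25
print("board near edge wrist",onz(d,(115,221),.028).round(4),onz(d,(365,225),.028).round(4))
def knob(a):
    v=np.array([-np.cos(a),-np.sin(a)]);c,s=np.cos(np.radians(sy)),np.sin(np.radians(sy));return piv+48*np.array([c*v[0]-s*v[1],s*v[0]+c*v[1]])
a0=np.arctan2(*(k-p)[:2][::-1])-np.radians(180+sy);print("angle",a0)
for a in np.arange(0,2.01,.2): print(round(a,2),knob(a).round(1),"tangent yaw",170+np.degrees(a)-0.75)
plan([((457,167.5,70),170,4)])
E
```

```text
t20.67 p [493.8  71.9  85. ] rpy [179.9   0.4 170.1] F [ 0.57  1.08 -0.14] T [ 0.05 -0.26 -0.01] q [ 40.  38. -67. 115.  43.  56.  31.] g 0.003
[0.4576 0.1724 0.059 ] [0.5012 0.1588 0.03  ] 0.04570381319823532
board near edge wrist [ 0.4785 -0.0665  0.028 ] [0.5169 0.1324 0.028 ]
angle -0.14138889143843958
0.0 [453.6 169.2] tangent yaw 169.25
0.2 [453.  159.6] tangent yaw 180.70915590261646
0.4 [454.4 150.2] tangent yaw 192.16831180523292
0.6 [457.5 141.1] tangent yaw 203.6274677078494
0.8 [462.5 132.9] tangent yaw 215.08662361046586
1.0 [468.9 125.8] tangent yaw 226.54577951308232
1.2 [476.6 120.1] tangent yaw 238.0049354156988
1.4 [485.3 116.1] tangent yaw 249.46409131831524
1.6 [494.7 113.9] tangent yaw 260.9232472209317
1.8 [504.3 113.6] tangent yaw 272.3824031235482
2.0 [513.7 115.2] tangent yaw 283.84155902616465
[12.9, 22.2, 3.3] rz 0.01
[12.9, 22.2, 3.3] rz 0.01
[12.9, 22.2, 3.3] rz 0.01
[13.0, 22.2, 3.3] rz 0.01
```

Emit:
send_rows([
  {"slide":[13,22,3],"grip":30,"delta_rot":[0,0,0]},
  {"slide":[13,22,3],"grip":30,"delta_rot":[0,0,0]},
  {"slide":[13,22,3],"grip":30,"delta_rot":[0,0,0]},
  {"slide":[13,20,3],"grip":30,"delta_rot":[0,0,0]},
  {"slide":[0,0,0],"grip":30,"delta_rot":[0,0,0]},
])

```text
t: 21.13
position: [0.4512, 0.1695, 0.069]
orientation: [179.9, -0.1, 170.5]
ft_force: [-0.0, 0.2, -0.3]
gripper_width: 0.307
```

```bash
python3 - <<'E'
from h import *
o=st()
d=optics.get_image("wrist")
f=d["frame"][:,:,::-1]
cv2.imwrite(f"pics/w17.png",f)
plan([((455.7,165.5,40),170,2)])
E
```

```text
t21.13 p [451.2 169.5  69. ] rpy [ 1.799e+02 -1.000e-01  1.705e+02] F [-0.02  0.16 -0.26] T [ 0.13 -0.11  0.02] q [ 28.  38. -66. 118.  44.  54.  19.] g 0.307
[-1.8, -0.5, 14.4] rz 0.2
[-1.8, -0.5, 14.4] rz 0.2
```

View pics/w17.png

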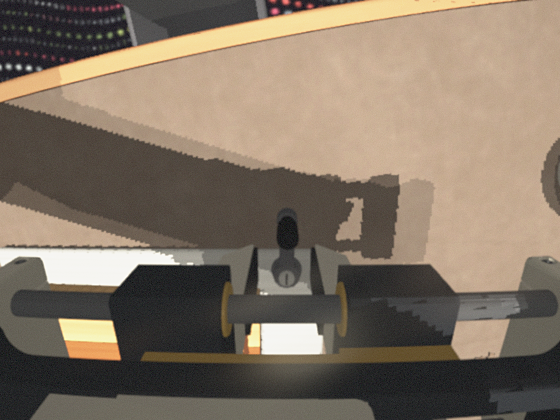

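The knob is centred between the open fingers, at about (289,232).

```bash
python3 - <<'E'
from h import *
o=st()
d=optics.get_image("wrist")
for uv,z in(((289,234),.059),((287,215),.03),((286,277),.03)): print(uv,onz(d,uv,z).round(4))
print(proj(d,[.456,.170,.059]),proj(d,[.456,.170,.03]))
cv2.imwrite("pics/w18.png",cv2.resize(d["frame"][195:300,220:350,::-1],None,fx=6,fy=5.5,interpolation=cv2.INTER_CUBIC))
E
```

```text
t21.18 p [452.4 167.1  68.9] rpy [ 1.800e+02 -1.000e-01  1.704e+02] F [ 0.11 -0.51  0.06] T [ 0.03 -0.19 -0.01] q [ 28.  38. -66. 118.  44.  54.  19.] g 0.314
(289, 234) [0.4526 0.1686 0.059 ]
(287, 215) [0.4494 0.1681 0.03  ]
(286, 277) [0.5    0.1589 0.03  ]
[291.93182242 238.38896131] [290.96441497 222.87009551]
```

View pics/w18.png

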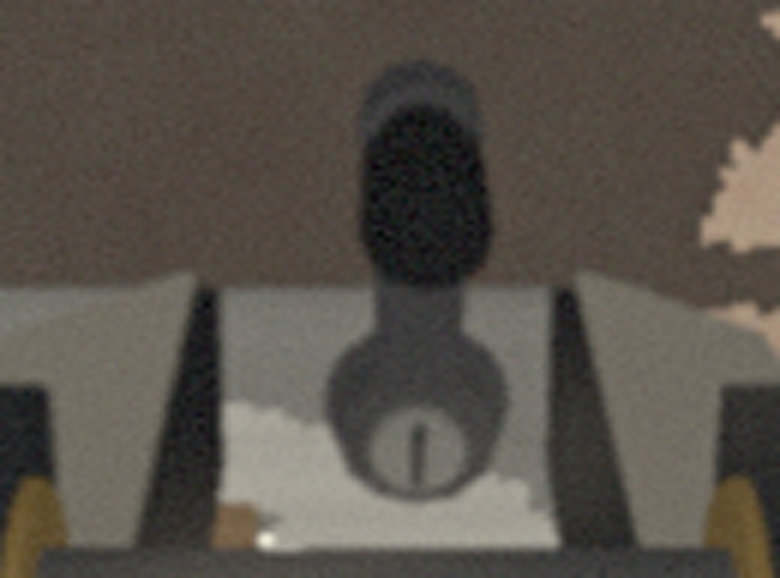

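The knob top falls at (291,236), as predicted for (0.456, 0.170). Lowering over it to tip z of about 42 mm.

Emit:
send_rows([
  {"slide":[-3,0,15],"grip":30,"delta_rot":[0,0,0]},
  {"slide":[0,0,15],"grip":30,"delta_rot":[0,0,0]},
  {"slide":[0,0,12],"grip":30,"delta_rot":[0,0,0]},
  {"slide":[0,0,8],"grip":30,"delta_rot":[0,0,0]},
  {"slide":[0,0,6],"grip":30,"delta_rot":[0,0,0]},
  {"slide":[0,0,0],"grip":26,"delta_rot":[0,0,0]},
])

```text
t: 21.73
position: [0.4563, 0.1637, 0.0123]
orientation: [-180.0, -0.1, 170.1]
ft_force: [0.4, 1.0, -0.2]
gripper_width: 0.3
```

```bash
python3 - <<'E'
from h import *
o=st()
d=optics.get_image("wrist")
cv2.imwrite("pics/w19.png",cv2.resize(d["frame"][195:300,220:350,::-1],None,fx=6,fy=5.5,interpolation=cv2.INTER_CUBIC))
E
```

```text
t21.73 p [456.3 163.7  12.3] rpy [-1.800e+02 -1.000e-01  1.701e+02] F [ 0.35  1.03 -0.24] T [ 0.37 -0.22  0.05] q [ 24.  42. -60. 119.  50.  49.  15.] g 0.3
```

View pics/w19.png

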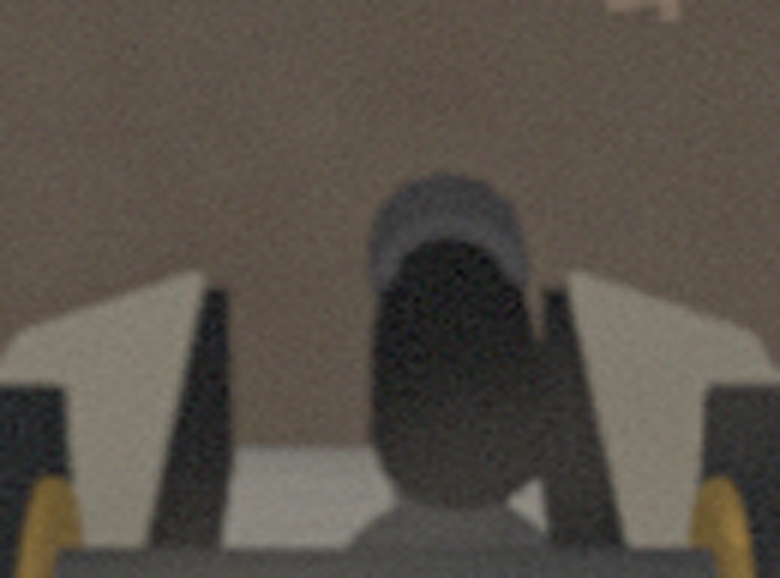

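The right-hand pad is just touching the knob. Sweeping the arc about the pivot: per row, slide (-0.7, -4.8) mm with a -5.7° turn.

Emit:
send_rows([
  {"slide":[-0.4,-2.4,0],"grip":26,"delta_rot":[0,0,-2.9]},
  {"slide":[-0.7,-4.8,0],"grip":26,"delta_rot":[0,0,-5.7]},
])

```text
t: 21.95
position: [0.4574, 0.1584, 0.0142]
orientation: [179.9, 0.1, 178.9]
ft_force: [-0.1, 1.9, -0.7]
gripper_width: 0.284
```

```bash
python3 - <<'E'
from h import *
o=st()
E
```

```text
t21.95 p [457.4 158.4  14.2] rpy [1.799e+02 1.000e-01 1.789e+02] F [-0.14  1.88 -0.72] T [ 0.51 -0.12 -0.08] q [ 26.  43. -61. 119.  51.  50.  23.] g 0.284
```

The force is 1.9 N in +y, so the catch is turning as specified. Continuing.

Emit:
send_rows([
  {"slide":[-0.7,-4.8,0.3],"grip":26,"delta_rot":[0,0,-5.7]},
  {"slide":[-0.7,-4.8,0.3],"grip":26,"delta_rot":[0,0,-5.7]},
  {"slide":[-0.7,-4.8,0.3],"grip":26,"delta_rot":[0,0,-5.7]},
  {"slide":[-0.7,-4.8,0.3],"grip":26,"delta_rot":[0,0,-5.7]},
])

```text
t: 22.28
position: [0.463, 0.1391, 0.0133]
orientation: [180.0, 0.1, -158.2]
ft_force: [0.5, 1.7, 0.8]
gripper_width: 0.284
```

```bash
python3 - <<'E'
from h import *
o=st()
d=optics.get_image("wrist")
cv2.imwrite("pics/w20.png",d["frame"][:,:,::-1])
p=o["position"][:2]*1000-np.array([501,161]);print(p,np.hypot(*p))
E
```

```text
t22.28 p [463.  139.1  13.3] rpy [ 1.800e+02  1.000e-01 -1.582e+02] F [0.52 1.69 0.85] T [ 0.49 -0.16 -0.  ] q [ 31.  46. -65. 119.  55.  53.  45.] g 0.284
[-37.99145306 -21.91070816] 43.85692234678557
```

View pics/w20.png

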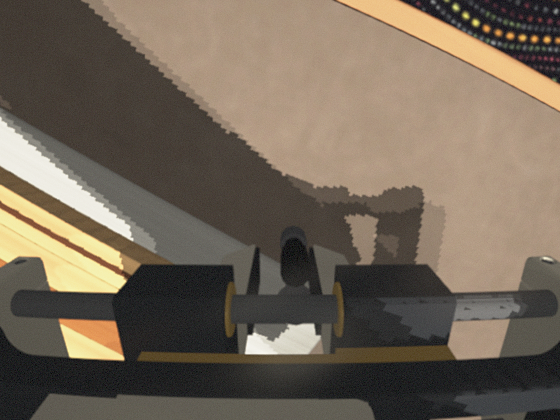

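The knob stays with the trailing pad. The path radius has shrunk to 44 mm, so I'll correct outward.

Emit:
send_rows([
  {"slide":[0.2,-4.8,0.1],"grip":26,"delta_rot":[0,0,-5.7]},
  {"slide":[0.2,-4.8,0.1],"grip":26,"delta_rot":[0,0,-5.7]},
  {"slide":[0.2,-4.8,0.1],"grip":26,"delta_rot":[0,0,-5.7]},
  {"slide":[0.2,-4.8,0.1],"grip":26,"delta_rot":[0,0,-5.7]},
])

```text
t: 22.67
position: [0.4715, 0.1221, 0.0126]
orientation: [180.0, 0.1, -135.5]
ft_force: [-0.2, 2.5, 0.9]
gripper_width: 0.278
```

```bash
python3 - <<'E'
from h import *
o=st()
p=o["position"][:2]*1000-np.array([501,161]);print(p,np.hypot(*p),"lead angle",np.arctan2(p[1],p[0])-np.radians(170.75)+2*np.pi)
E
```

```text
t22.67 p [471.5 122.1  12.6] rpy [ 1.800e+02  1.000e-01 -1.355e+02] F [-0.24  2.48  0.87] T [ 0.57 -0.07  0.04] q [ 35.  50. -69. 118.  58.  57.  68.] g 0.278
[-29.53255375 -38.90811381] 48.84683255995607 lead angle 1.0829818893144543
```

Emit:
send_rows([
  {"slide":[-0.4,-4.8,0],"grip":26,"delta_rot":[0,0,-5.7]},
  {"slide":[-0.4,-4.8,0],"grip":26,"delta_rot":[0,0,-5.7]},
  {"slide":[-0.4,-4.8,0],"grip":26,"delta_rot":[0,0,-5.7]},
])

```text
t: 22.92
position: [0.4829, 0.1136, 0.0124]
orientation: [180.0, 0.0, -118.4]
ft_force: [-0.9, 1.5, -0.1]
gripper_width: 0.284
```

```bash
python3 - <<'E'
from h import *
o=st()
p=o["position"][:2]*1000-np.array([501,161]);print(p,np.hypot(*p),"lead angle",np.arctan2(p[1],p[0])-np.radians(170.75)+2*np.pi)
d=optics.get_image("top")
cv2.imwrite("pics/t21.png",cv2.resize(d["frame"][145:275,205:365,::-1],None,fx=5,fy=4.6,interpolation=cv2.INTER_CUBIC))
E
```

```text
t22.92 p [482.9 113.6  12.4] rpy [ 180.     0.  -118.4] F [-0.95  1.47 -0.12] T [ 0.48  0.11 -0.03] q [ 36.  53. -71. 117.  61.  60.  85.] g 0.284
[-18.05739326 -47.40234338] 50.725256127079334 lead angle 1.3682721592301217
```

View pics/t21.png

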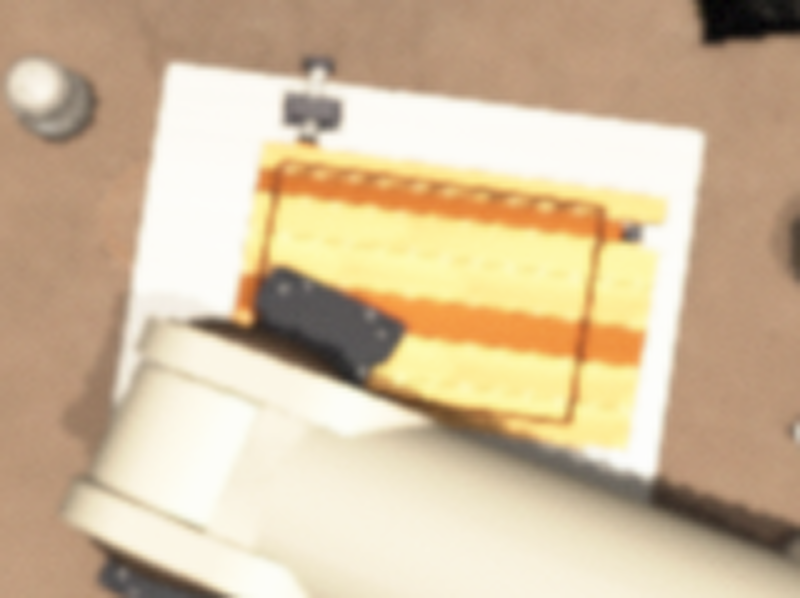

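Board still home, catch at about 1.27 rad. Continuing carefully.

Emit:
send_rows([
  {"slide":[-1,-4.8,0],"grip":26,"delta_rot":[0,0,-5.7]},
  {"slide":[-1,-4.8,0],"grip":26,"delta_rot":[0,0,-5.7]},
])

```text
t: 23.13
position: [0.4919, 0.111, 0.0122]
orientation: [180.0, -0.0, -107.2]
ft_force: [-2.1, 0.9, 0.8]
gripper_width: 0.282
```

Emit:
send_rows([
  {"slide":[-0.5,-2.4,0],"grip":26,"delta_rot":[0,0,-3]},
])

```text
t: 23.22
position: [0.4949, 0.1106, 0.0122]
orientation: [180.0, -0.0, -104.2]
ft_force: [-1.8, 0.7, 2.5]
gripper_width: 0.28
```

```bash
python3 - <<'E'
from h import *
o=st()
p=o["position"][:2]*1000-np.array([501,161]);print(p,np.hypot(*p),"lead angle",np.arctan2(p[1],p[0])-np.radians(170.75)+2*np.pi)
R=Ro.from_euler("xyz",o["orientation"],degrees=True).as_matrix();print("F tool",(R.T@o["ft_force"]).round(1))
E
```

```text
t23.22 p [494.9 110.6  12.2] rpy [ 180.    -0.  -104.2] F [-1.81  0.67  2.47] T [0.21 0.28 0.05] q [ 37.  55. -73. 116.  62.  62. 100.] g 0.28
[ -6.14490566 -50.44406647] 50.816962790497556 lead angle 1.6110203021543459
F tool [-0.2  1.9 -2.5]
```

Emit:
send_rows([
  {"slide":[-0.5,-2,0],"grip":26,"delta_rot":[0,0,-2]},
])

```text
t: 23.3
position: [0.4965, 0.1104, 0.012]
orientation: [180.0, -0.0, -102.3]
ft_force: [-1.5, -0.3, 0.6]
gripper_width: 0.285
```

Emit:
send_rows([
  {"slide":[-0.4,-1.5,0],"grip":26,"delta_rot":[0,0,-2]},
])

```text
t: 23.38
position: [0.4979, 0.1104, 0.012]
orientation: [180.0, -0.1, -100.4]
ft_force: [-1.5, 0.1, 1.5]
gripper_width: 0.284
```

Emit:
send_rows([
  {"slide":[-0.4,-1.5,0],"grip":26,"delta_rot":[0,0,-2]},
])

```text
t: 23.47
position: [0.4994, 0.1104, 0.012]
orientation: [180.0, -0.1, -98.4]
ft_force: [-1.0, -0.5, 0.4]
gripper_width: 0.282
```

Emit:
send_rows([
  {"slide":[-0.2,-1.5,0],"grip":26,"delta_rot":[0,0,-2]},
  {"slide":[-0.2,-1.5,0],"grip":26,"delta_rot":[0,0,-2]},
])

```text
t: 23.63
position: [0.5024, 0.1104, 0.012]
orientation: [180.0, -0.1, -94.3]
ft_force: [-0.5, -0.8, 0.6]
gripper_width: 0.281
```

Emit:
send_rows([
  {"slide":[0,-1.5,0],"grip":26,"delta_rot":[0,0,-1]},
])

```text
t: 23.72
position: [0.5039, 0.1104, 0.012]
orientation: [180.0, -0.1, -93.3]
ft_force: [-0.5, -1.0, 1.4]
gripper_width: 0.282
```

Emit:
send_rows([
  {"slide":[0,-1.2,0],"grip":26,"delta_rot":[0,0,-1]},
])

```text
t: 23.8
position: [0.5054, 0.1103, 0.012]
orientation: [180.0, -0.1, -92.3]
ft_force: [-0.2, -1.1, 1.5]
gripper_width: 0.287
```

```bash
python3 - <<'E'
from h import *
o=st()
d=optics.get_image("wrist")
cv2.imwrite("pics/w22.png",cv2.resize(d["frame"][185:300,210:360,::-1],None,fx=5,fy=5,interpolation=cv2.INTER_CUBIC))
E
```

```text
t23.80 p [505.4 110.3  12. ] rpy [ 1.80e+02 -1.00e-01 -9.23e+01] F [-0.22 -1.1   1.45] T [-0.03  0.39  0.  ] q [ 37.  57. -74. 114.  64.  64. 112.] g 0.287
```

View pics/w22.png

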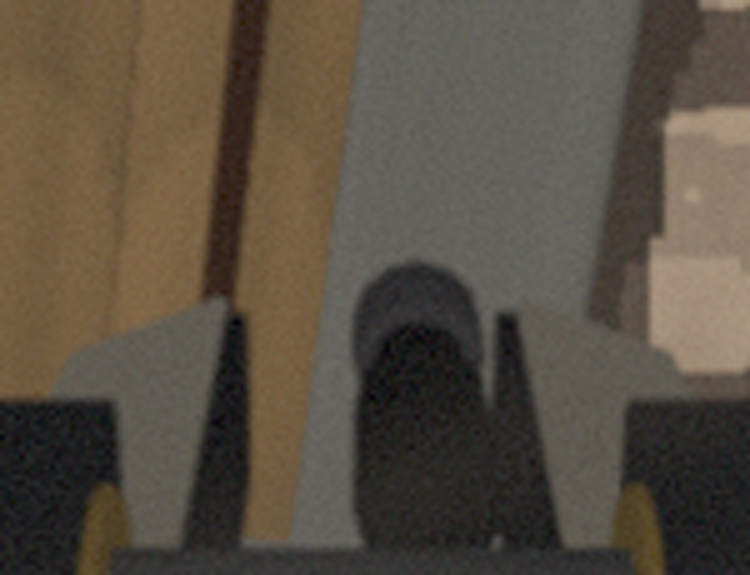

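The pad still holds the knob. The nose edge at (355,315) is about 4 mm from the board edge at (325,315). Continuing in fine steps.

Emit:
send_rows([
  {"slide":[0,-1.2,0],"grip":26,"delta_rot":[0,0,0]},
  {"slide":[0.2,-1.2,0],"grip":26,"delta_rot":[0,0,0]},
])

```text
t: 24.02
position: [0.5079, 0.1101, 0.0118]
orientation: [180.0, -0.0, -92.3]
ft_force: [-1.9, -0.7, 0.8]
gripper_width: 0.283
```

Emit:
send_rows([
  {"slide":[0,-1,0],"grip":26,"delta_rot":[0,0,0]},
])

```text
t: 24.1
position: [0.509, 0.1101, 0.0118]
orientation: [180.0, -0.0, -92.3]
ft_force: [-1.8, -0.1, 0.8]
gripper_width: 0.283
```

Emit:
send_rows([
  {"slide":[0,-0.8,0],"grip":26,"delta_rot":[0,0,0]},
])

```text
t: 24.18
position: [0.5098, 0.1101, 0.0118]
orientation: [180.0, -0.0, -92.2]
ft_force: [-2.5, -0.6, 1.3]
gripper_width: 0.286
```

Emit:
send_rows([
  {"slide":[0,-0.8,0],"grip":26,"delta_rot":[0,0,0]},
])

```text
t: 24.27
position: [0.5099, 0.1101, 0.0117]
orientation: [179.9, -0.0, -92.2]
ft_force: [-4.7, -1.3, 2.7]
gripper_width: 0.282
```

Emit:
send_rows([
  {"slide":[0,-0.8,0],"grip":26,"delta_rot":[0,0,0]},
])

```text
t: 24.35
position: [0.51, 0.11, 0.0117]
orientation: [179.9, -0.1, -92.2]
ft_force: [-7.0, -2.6, 4.4]
gripper_width: 0.283
```

```bash
python3 -c "
from h import *
st()"
```

```text
t24.35 p [510.  110.   11.7] rpy [ 1.799e+02 -1.000e-01 -9.220e+01] F [-6.99 -2.59  4.37] T [-0.31  1.56  0.05] q [ 37.  57. -74. 113.  64.  64. 112.] g 0.283
```

The nose is on the board: position has stopped and force is rising. I'll raise to about 10 N and hold.

Emit:
send_rows([
  {"slide":[0,-0.8,-0.6],"grip":26,"delta_rot":[0,0,0]},
])

```text
t: 24.43
position: [0.51, 0.11, 0.0119]
orientation: [179.8, -0.1, -92.2]
ft_force: [-7.0, -0.6, -2.9]
gripper_width: 0.283
```

Emit:
send_rows([
  {"slide":[0,-0.6,0],"grip":26,"delta_rot":[0,0,0]},
  {"slide":[0,0,0],"grip":26,"delta_rot":[0,0,0]},
])

```text
t: 24.6
position: [0.5099, 0.1101, 0.0117]
orientation: [179.7, -0.1, -92.1]
ft_force: [-7.1, -1.1, 2.4]
gripper_width: 0.287
```

```bash
python3 -c "
from h import *
st()"
```

```text
t24.60 p [509.9 110.1  11.7] rpy [ 1.797e+02 -1.000e-01 -9.210e+01] F [-7.09 -1.14  2.43] T [-0.17  1.68 -0.01] q [ 37.  57. -74. 113.  63.  65. 113.] g 0.287
```

Emit:
send_rows([
  {"slide":[0,-1,0],"grip":26,"delta_rot":[0,0,0]},
])

```text
t: 24.68
position: [0.51, 0.11, 0.0116]
orientation: [179.7, -0.1, -92.1]
ft_force: [-10.7, -1.1, 5.0]
gripper_width: 0.283
```

Emit:
send_rows([
  {"slide":[0,-0.6,-0.2],"grip":26,"delta_rot":[0,0,0]},
])

```text
t: 24.77
position: [0.51, 0.11, 0.0117]
orientation: [179.6, -0.1, -92.1]
ft_force: [-11.7, -1.3, 2.8]
gripper_width: 0.283
```

```bash
python3 -c "
from h import *
st()"
```

```text
t24.77 p [510.  110.   11.7] rpy [ 1.796e+02 -1.000e-01 -9.210e+01] F [-11.69  -1.27   2.8 ] T [-0.18  2.57  0.08] q [ 37.  58. -74. 113.  63.  65. 113.] g 0.283
```

At 11.7 N on the knob, the board sees about 10 N. Hold 0.4 s, then ease off, centre on the knob without touching it, and lift away.

Emit:
send_rows([
  {"slide":[0,0,0],"grip":26,"delta_rot":[0,0,0]},
  {"slide":[0,0,0],"grip":26,"delta_rot":[0,0,0]},
  {"slide":[0,0,0],"grip":26,"delta_rot":[0,0,0]},
  {"slide":[0,0,0],"grip":26,"delta_rot":[0,0,0]},
  {"slide":[0,0,0],"grip":26,"delta_rot":[0,0,0]},
])

```text
t: 25.18
position: [0.51, 0.11, 0.0117]
orientation: [179.6, -0.1, -92.1]
ft_force: [-10.6, -1.5, 3.3]
gripper_width: 0.283
```

Emit:
send_rows([
  {"slide":[0,1,0],"grip":26,"delta_rot":[0,0,0]},
  {"slide":[0,1,0],"grip":26,"delta_rot":[0,0,0]},
  {"slide":[0,1,0],"grip":26,"delta_rot":[0,0,0]},
  {"slide":[0,1,0],"grip":28,"delta_rot":[0,0,0]},
  {"slide":[0,0,0],"grip":30,"delta_rot":[0,0,0]},
  {"slide":[0,0,0],"grip":32,"delta_rot":[0,0,0]},
])

```text
t: 25.68
position: [0.5117, 0.1106, 0.0131]
orientation: [-179.9, 0.1, -92.2]
ft_force: [0.7, -0.4, 0.0]
gripper_width: 0.339
```

```bash
python3 - <<'E'
from h import *
o=st()
d=optics.get_image("wrist")
cv2.imwrite("pics/w23.png",cv2.resize(d["frame"][185:300,210:360,::-1],None,fx=5,fy=5,interpolation=cv2.INTER_CUBIC))
E
```

```text
t25.68 p [511.7 110.6  13.1] rpy [-1.799e+02  1.000e-01 -9.220e+01] F [ 0.68 -0.43  0.01] T [ 0.12 -0.04 -0.  ] q [ 37.  57. -74. 113.  64.  64. 112.] g 0.339
```

View pics/w23.png

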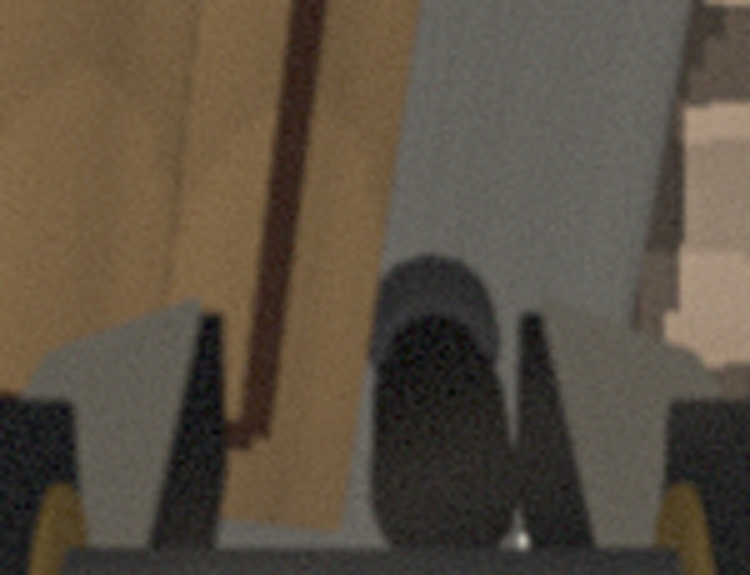

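The nose at (375,310) bears on the board edge, the pads are clear of the knob, and the force is about zero. Lifting straight up.

Emit:
send_rows([
  {"slide":[0,0,-8],"grip":34,"delta_rot":[0,0,0]},
  {"slide":[0,0,-15],"grip":36,"delta_rot":[0,0,0]},
  {"slide":[0,0,-25],"grip":40,"delta_rot":[0,0,0]},
  {"slide":[0,0,-30],"grip":40,"delta_rot":[0,0,0]},
  {"slide":[0,0,-30],"grip":40,"delta_rot":[0,0,0]},
  {"slide":[0,0,-30],"grip":40,"delta_rot":[0,0,0]},
])

```text
t: 26.23
position: [0.5104, 0.1107, 0.1525]
orientation: [-180.0, 0.1, -92.2]
ft_force: [0.6, -0.8, 0.5]
gripper_width: 0.435
```

Emit:
send_rows([
  {"slide":[20,25,-10],"grip":40,"delta_rot":[0,0,0]},
  {"slide":[20,25,0],"grip":40,"delta_rot":[0,0,0]},
  {"slide":[20,20,0],"grip":40,"delta_rot":[0,0,0]},
  {"slide":[20,0,0],"grip":40,"delta_rot":[0,0,0]},
  {"slide":[20,0,0],"grip":40,"delta_rot":[0,0,0]},
  {"slide":[0,0,0],"grip":40,"delta_rot":[0,0,0]},
])

```text
t: 26.73
position: [0.4367, 0.0088, 0.1609]
orientation: [-180.0, -0.2, -92.5]
ft_force: [0.6, -0.5, -0.4]
gripper_width: 0.437
```

```bash
python3 - <<'E'
from h import *
o=st()
d=optics.get_image("top")
cv2.imwrite("pics/t24.png",cv2.resize(d["frame"][145:275,175:365,::-1],None,fx=4.2,fy=4.2,interpolation=cv2.INTER_CUBIC))
d=optics.get_image("scene")
cv2.imwrite("pics/s24.png",cv2.resize(d["frame"][130:330,180:420,::-1],None,fx=3,fy=3,interpolation=cv2.INTER_CUBIC))
E
```

```text
t26.73 p [436.7   8.8 160.9] rpy [-180.    -0.2  -92.5] F [ 0.55 -0.48 -0.4 ] T [ 0.09 -0.06 -0.01] q [ 64.  35. -87. 119.  39.  65. 136.] g 0.437
```

View pics/t24.png

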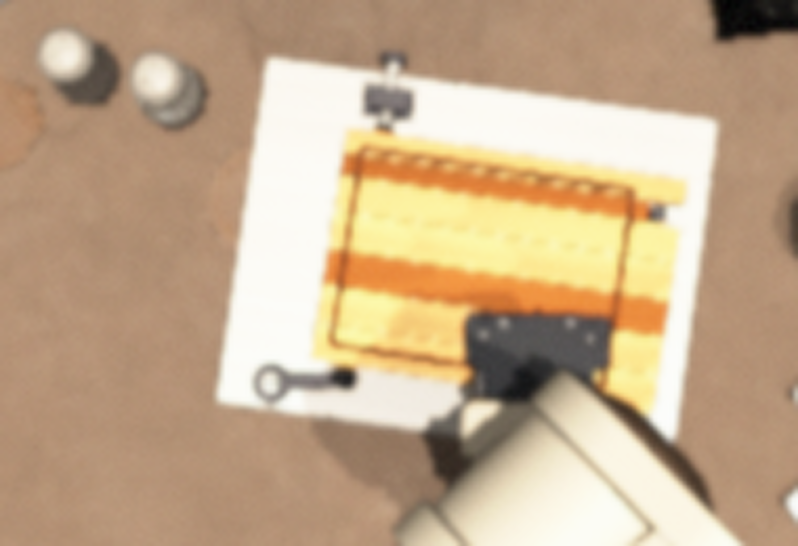

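View pics/s24.png

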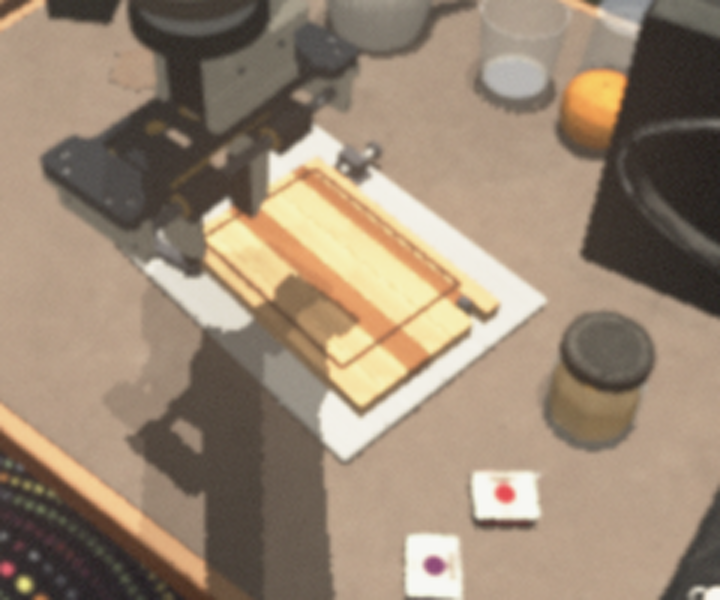

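Catch closed against the near edge, board on the stop, slot on the pin, jar, tubs and shakers undisturbed. One quick numeric check of the seating before handing in.

```bash
python3 - <<'E'
from h import *
d=optics.get_image("top")
U=lambda u,v,z:onz(d,(175+(u+.5)/4.2-.5,145+(v+.5)/4.2-.5),z)[:2]
FL=U(345,129,.028);FR=U(687,181,.028);NL=U(313,356,.028)
yaw=np.arctan2(*(FL-FR)[::-1])-np.pi/2;c,s=np.cos(yaw),np.sin(yaw);R=np.array([[c,-s],[s,c]])
pin=U(657,213,.036);k=U(344,377,.059)
print("yaw",np.degrees(yaw),"rel station",yaw+np.radians(9.25),"len",np.linalg.norm(FL-FR))
for n,p,l in(("FL",FL,(.024,.204)),("FR",FR,(.024,-.016)),("NL",NL,(-.126,.204))): print(n,"origin-pin",(p-R@np.array(l)-pin).round(4))
print("knob in board",(R.T@(k-pin)).round(4))
P=U(270,383,.03);v=k-P;print("catch",(np.arctan2(v[1],v[0])-np.radians(170.75))%(2*np.pi))
E
```

```text
yaw -9.925762897035733 rel station -0.011794287516088964 len 0.2190930184915568
FL origin-pin [-0.0004 -0.0013]
FR origin-pin [-0.0003 -0.0004]
NL origin-pin [ 0.0038 -0.0044]
knob in board [-0.1317  0.1774]
catch 1.7824637118565896
```

All values are in range: board seated on the pin within about 1-2 mm, yaw -0.01 rad from the station, catch at 1.78 rad. Handing in.

```bash
python3 - <<'E'
from h import *
arm.sign_off(); st()
E
```

```text
the job is handed in; nothing more can be done
the job is handed in; nothing more can be done
```

The board is home against the stop screw, the catch is closed behind its near edge, and the gripper has let go. I handed the job in at about 27 s. The hand-in reports no verdict, and the board–stop and board–catch forces below are estimates.

**What I did**
- **Board:** I swung it round the pin with the closed fingers at about 3 N. At the stop I pressed to about 12–13 N and held, which I estimate put about 7 N on the stop.
- **Catch:** I straddled the knob loosely and swept it round until the nose met the board. I then pressed to about 11–12 N and held for 0.4 s, which I estimate put about 10 N on the board.

**Last checks (top camera)**

| Check | Measured | Needed |
|---|---|---|
| Slot to pin, from the two far corners | about 1 mm | under 5 mm |
| Board yaw relative to station | -0.01 rad | within 0.075 rad |
| Catch angle | 1.78 rad | above 1.3 rad |
| Nose position, board x | -0.132 m | above -0.1365 m |
| Nose position, board y | 0.177 m | below 0.2 m |

The wrist view after release showed the nose against the board edge. The jar, tubs and shakers looked undisturbed in the pictures; I did not measure them.

**What went wrong or disagreed**
- **Overforce:** my first push jammed and reached about 26 N horizontally (31 N in all), above the 1.5 kg asked for. This was before the board reached the stop. I had sent three move calls without reading the force between them.
- **Table touch:** feeling for the table with the fingertip peaked at about 15 N.
- **Finger height:** the fingertips really end about 30 mm above the reported TCP height. I found this from the cameras and by touching the table.
- **Slot reading:** the board's near-left corner read about 6 mm from where it should be, against about 1 mm for the two far corners. I trusted the far corners because that one was read off a blurred edge.

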